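# Build an interlocked crosswise pile of cast sample ingots

## Robot

A 6-joint arm with a two-finger parallel gripper is mounted at the origin on a cart in front of the work surface, level with it; the furniture and walls round the work are solid. World frame = base frame: x ahead of the robot, y to its left, z up, the work surface at z = 0. Lengths are in m, angles in rad, forces in N, time in s.
With the tool pointing down it reaches from about 0.35 to 0.775 m from the base axis. Payload 5.5 kg.
Tool frame: the origin (TCP) lies midway between the tips of the shut fingers; the grasp point (between the pads) lies 19 mm behind it; z points along the fingers, y is the line along which they close (so a half turn about z gives the same grasp; the last joint's range is limited). The gripper opens to 85 mm and grips with 20 to 120 N. Pads are 22 mm wide; open, the fingers measure 114 mm over their backs; the gripper's body (76 mm by 85 mm) begins 54 mm behind the grasp point. The pads swing forward as they close: fully open they stand 13 mm farther back than shut.
Start: joints at [-1.321, 0.313, 0.046, 1.304, 0, 1.431], TCP at [0.219, -0.532, 0.231] pointing down, gripper open.
Joint ranges: [-2.76, 2.76], [-0.86, 1.69], [-1.03, 1.26], [-2.2, 2.34], [-1.47, 1.5], [-3.14, 3.14]. Speed limits (rad/s): [2.57, 2.57, 3.14, 3.14, 3.14, 3.14].

## Interface

Orientations are given as a unit quaternion [x, y, z, w].
In Python, from workcell import sense, snapshot, camera_model, finish_job gives the robot as it stands.
- The arm moves only by the shell command python3 -m inch 'ROWS' [FORCE]. ROWS is JSON, a list of rows, each a list of 7 numbers: the opening, from 0 (shut) to 1 (fully open), then the shift along the world's x, y, z in m, then the turn, a rotation vector about the world's x, y, z in degrees. In form: [[fingers, dx, dy, dz, rx, ry, rz], ...]. A call has 1 to 20 rows; each row shifts and turns the commanded pose from where the row before left it; what a row does not reach is not made up. A row lasts 1/10 s, in which the tool goes at most 50 mm and 8.59 degrees, less where a joint would pass 70% of its speed; a pose out of reach is approached as far as the arm can. A call with a gripper value outside its range is refused whole. The fingers move at their own pace and stop on an object; FORCE is the grip in N (left out, the last holds). Time passes only in rows, so rows that do not move let the fingers close. It gives the time, the measured TCP pose, the force, the opening and the grip force at its end, in the units of the state.
- sense(): the state, without advancing time (a new reading comes with each control period).
- snapshot(name): name is "side" or "top" or "wrist"; returns the picture (384x512x3 uint8, red, green, blue); there is no depth.
- camera_model(name): a dict with "fx", "fy", "cx", "cy" (pixels), "R" (3x3) and "t" (3): a world point X has camera coordinates R X + t. Camera axes: x right, y down, z forward; pixel columns grow to the right and rows downward; lengths in m; the calibration is good to about 2 mm. The wrist camera is an equidistant fisheye: a pixel r from the principal point sees the ray r / f radians off the axis. A picture is of the moment at which its call begins: read the wrist's pose just before it. camera_model takes no time and is no camera call; for the wrist camera it gives the pose at the moment of the call.
- finish_job(): hands the job in; it is judged then, once.
The state is a dict: "time_s": time; "q": joint angles; "joint_velocities": joint speeds; "effort": joint torques, N m; "eef_pos": TCP position; "ee_rot": TCP orientation; "wrist_force": force on the tool from outside, world axes, zero at the start; "wrist_torque": the same for the moment, N m; "grip_width": finger opening in m; "finger_force": force on a finger pad.
Only numpy, scipy, OpenCV 4.12 (cv2) and the standard library are available. Lean on these libraries where they do the work, as an engineer would, in place of code of your own. Each camera call takes 0.05 s, during which the arm holds its last target. There are 200 camera calls.

## Task

Take the ingot that lies wide face up on the sloping stand and set it down, still wide face up, into the gap between the two ingots on the dark grey stacking cradle so that the three form one flat layer; then push the sliding stop up until the row is tight against the fixed stop, and flip its cam lever fully down to clamp it. After that lay the other ingot from the stand, wide face down, crosswise and centred over the middle of the row. Set the ingots down rather than letting them fall, and do not knock the small bottle and the beaker about.

Things in the scene. Friction and masses are not known exactly. Their poses are not given: they have to be found in the camera images.
- cradle: Dark grey plastic stacking board, 12 mm thick, fixed. Origin on the worktop; x along the row's ingots, away from robot; y towards the fixed stop (steel bar, inner face at y=128, 26 high over board). Board top z=12, x -126 to 86, y -152 to 152. Rail 22 high over board along y at x=-105 carries the sliding stop at the -y end. Ingot centres in the tight row: x about 0, y=95, 40, -15, z=29
- ingot_end: Cast aluminium-alloy ingot, 150 long (own x), 34 high (own z); two tapered lobes, 66 wide at the wide face, 44 at the narrow; between them a straight-sided waist 28 wide (own y), 46 long: grip there. Origin: its centre; z points from wide to narrow face. 0.62 kg. Lies wide face down on the cradle within 2 mm of the fixed stop, length along cradle x
- ingot_side: Cast aluminium-alloy ingot, 150 long (own x), 34 high (own z); two tapered lobes, 66 wide at the wide face, 44 at the narrow; between them a straight-sided waist 28 wide (own y), 46 long: grip there. Origin: its centre; z points from wide to narrow face. 0.5-0.8 kg, loose. Lies wide face down on the cradle, 117-127 from ingot_end centre to centre (tight: 110)
- ingot_key: Cast aluminium-alloy ingot, 150 long (own x), 34 high (own z); two tapered lobes, 66 wide at the wide face, 44 at the narrow; between them a straight-sided waist 28 wide (own y), 46 long: grip there. Origin: its centre; z points from wide to narrow face. 0.5-0.8 kg. Lies wide face UP (own z down), length up the stand's slope; either bay. Centres itself in the gap
- ingot_cross: Cast aluminium-alloy ingot, 150 long (own x), 34 high (own z); two tapered lobes, 66 wide at the wide face, 44 at the narrow; between them a straight-sided waist 28 wide (own y), 46 long: grip there. Origin: its centre; z points from wide to narrow face. 0.5-0.8 kg. Lies wide face down, length up the stand's slope; either bay. On the row its centre is at z=63
- stand: Sloping stand of sheet steel on round-bar frames, 214 wide (own y), 140 deep, 115 high, fixed. Bed slopes 35 degrees, rising along own +x (away from the robot); a lip 14 high at the low edge holds the ingots' ends. Origin: middle of its foot, on the worktop. Two bays, centre lines at y=+52 and y=-52, one ingot in each
- stop (a joint): Travel of the sliding stop on its rail, m: 0 to 0.066, starts 0 to 0.018, grows towards the row (cradle +y); its face is at cradle y = -0.100 + travel, so about 0.052 when the row is tight. Drags with 2 N (more when clamped); each ingot pushed along adds 2 to 6 N
- stop_face (a point): On the sliding stop's face that meets ingot_side: cradle x=0, 13 over the board; own axes as the cradle's. The stop is a steel arm along x (cradle x -84 to 62), 18 thick in y, top 27.5 over the board; at its robot end a saddle (40 long in y, with two ears to 47.5 over the board) rides the rail and carries the lever
- stop_back (a point): On the back (-y) face of the stop's arm, 35 mm to +x of stop_face, 13 over the board: a place to push with closed fingers, clear of the lever. Own axes as the cradle's
- cam_lever (a joint): Angle of the black cam lever, rad: 0 = leaning up 50 degrees above level (free), 0.873 = level (clamped); starts 0 to 0.15. Stays where left. Can be pressed down from above; 1 to 3 N at the tip, more as the cam bites on the rail. Once down, the stop is held
- lever_tip (a point): Top of the lever's tip, 86 mm from the pivot; lever 15 wide. Pivot axis lies along cradle y, at cradle x=-105, 52 above the worktop; the lever's middle is 26 behind (-y of) stop_face. It points from the pivot to cradle +x and swings down in the x-z plane. When clamped its top lies 60 (mid-length) to 66 (tip) above the worktop
- bottle_100: Small clear lab bottle with screw cap, 56 across, 133 high, loose, behind the cradle. Origin: centre of its underside
- beaker_100: Clear glass beaker, 54 across, 70 high, loose, behind the gap between cradle and stand. Origin: centre of its underside

How it is judged:
By the outcome, as a careful person would: the job done as asked, in the order asked, and still so for the second after the job is handed in, with the robot touching nothing.
It also fails if it takes over 61 s, if anything falls off the work surface, if the arm or the gripper's body presses on something with over 40 N, if the wrist force passes 120 N, or if a joint passes its speed limit or range.

## Working session

There is one attempt and no reset: what is moved stays moved. The work goes in short steps, Python scripts to look and compute and a shell command to move; the robot and the scene stay as the last step left them, time stands still between calls to the robot, and variables do not carry over. Pictures are saved under pics/ and viewed, at most 10 in all, crops included, and the job is handed in when it is done.

```bash
ls; mkdir -p pics; python3 - <<'E'
from workcell import *
import cv2,numpy as np
s=sense();print(s)
for n in("top","side","wrist"):
    im=snapshot(n);cv2.imwrite(f"pics/{n}0.png",im[:,:,::-1]);m=camera_model(n);print(n,m)
a=[cv2.imread(f"pics/{n}0.png") for n in("top","side")]
for n,i in zip(("top","side"),a): cv2.imwrite(f"pics/{n}0b.png",cv2.resize(i,(800,600),interpolation=cv2.INTER_CUBIC))
E
```

```text
pics
{'time_s': 0.0, 'q': array([-1.32058660e+00,  3.13956100e-01,  4.50115649e-02,  1.30359828e+00,
        5.37803103e-05,  1.43118959e+00]), 'joint_velocities': array([-0.00022228,  0.00067724, -0.00068558, -0.00025323, -0.00036348,
        0.00058805]), 'effort': array([ 2.60449415e-04, -4.80623603e+01,  2.98534852e+01,  1.93628110e-02,
        2.23368971e-05,  3.84017170e-06]), 'eef_pos': array([ 0.21839032, -0.53138048,  0.23044739]), 'ee_rot': array([ 9.81065077e-01,  1.93676407e-01, -2.14180067e-05, -8.73394547e-04]), 'wrist_force': array([0.38763756, 0.28361306, 0.36764328]), 'wrist_torque': array([ 0.00151654, -0.01257554,  0.00099445]), 'finger_force': 0.0, 'grip_width': 0.08538031727686032}
top {'fx': 484.3925344326634, 'fy': 484.3925344326634, 'cx': 255.33845621870438, 'cy': 190.77470391176777, 'R': array([[-0.02692207, -0.99963551,  0.00201157],
       [-0.98832634,  0.02631552, -0.15006176],
       [ 0.14995413, -0.00602806, -0.98867458]]), 't': array([0.01860438, 0.57762919, 1.37842169])}
side {'fx': 388.7720697313955, 'fy': 388.7720697313955, 'cx': 255.72958690791987, 'cy': 192.18167142351433, 'R': array([[-0.99638756, -0.08283648,  0.01870662],
       [-0.06677483,  0.62812185, -0.77524452],
       [ 0.05246849, -0.77369313, -0.6313842 ]]), 't': array([0.59781421, 0.10824264, 1.21085394])}
wrist {'fx': 297.3186396354542, 'fy': 297.3186396354542, 'cx': 252.55487765976784, 'cy': 193.96470550617934, 'R': array([[ 0.38034773, -0.92484218, -0.00159413],
       [-0.876988  , -0.36121358,  0.31688611],
       [-0.29364546, -0.11912888, -0.94846226]]), 't': array([-0.57417574, -0.04233332,  0.38173539])}
```

View pics/top0b.png

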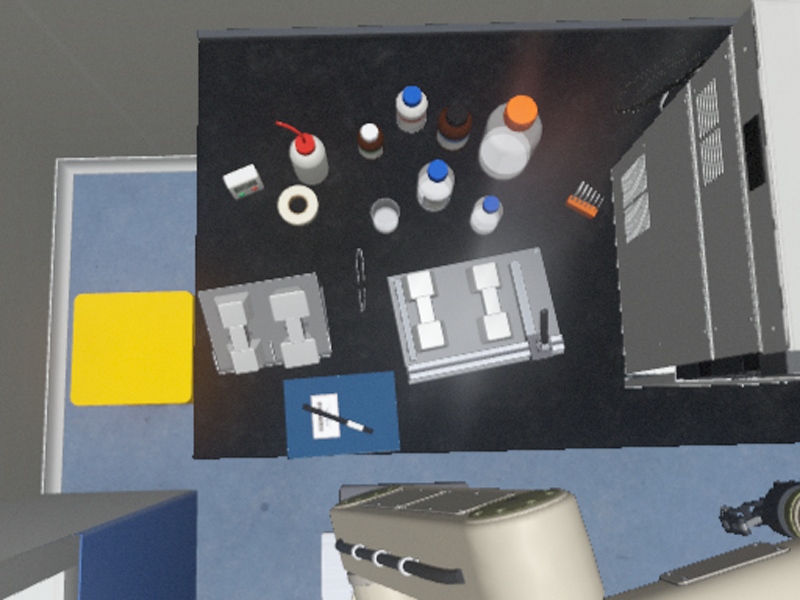

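View pics/side0b.png

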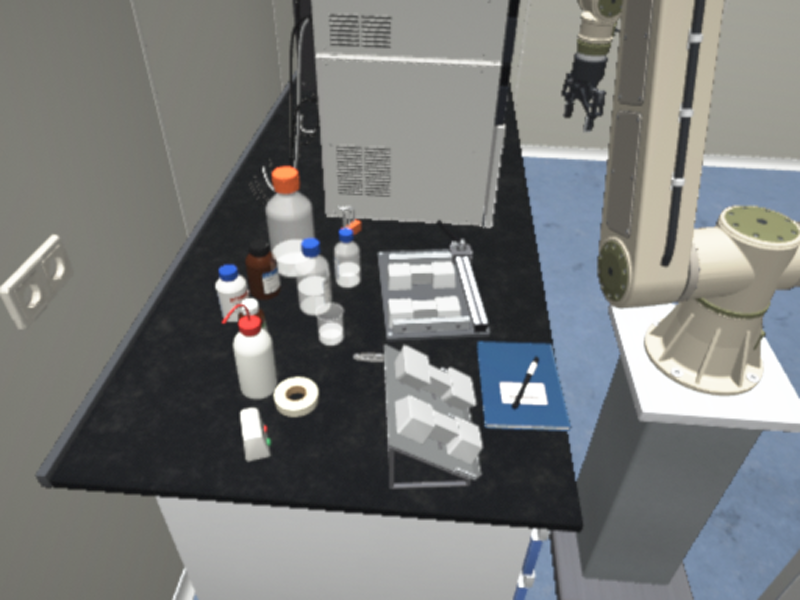

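The top view (800x600) shows the stand at about (265,325). Its right ingot (295,325) has the bigger lobes, so it is wide face up and is the key. The left ingot (238,330) shows its flanks and is the cross. The cradle is at (475,315), with the fixed stop on the left, and the sliding stop (525,305) and lever (544,325) on the right.

```bash
python3 - <<'E'
import cv2,numpy as np
a=cv2.imread("pics/top0.png")[152:250,122:368]
cv2.imwrite("pics/c1.png",cv2.resize(a,None,fx=3.25,fy=3.25,interpolation=cv2.INTER_CUBIC))
b=cv2.imread("pics/side0.png")[150:320,220:330]
cv2.imwrite("pics/c2.png",cv2.resize(b,None,fx=3.5,fy=3.5,interpolation=cv2.INTER_CUBIC))
E
```

```text
(no output)
```

View pics/c1.png

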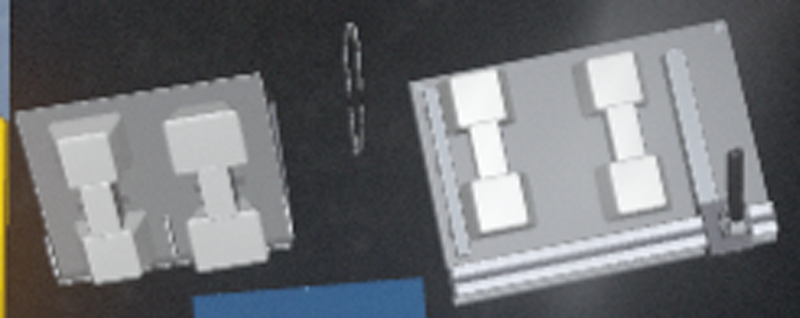

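The crop confirms the key is the right-bay ingot (215,190) with wide lobes up, and the cross is the left-bay one (100,200). The row ingots are at (488,150) and (625,135), and the lever tip is at (735,152).

```bash
cat > h.py <<'E'
import cv2,numpy as np
from workcell import *
def ray(m,px,fish=False):
    px=np.atleast_2d(np.asarray(px,float)); x=(px[:,0]-m["cx"])/m["fx"]; y=(px[:,1]-m["cy"])/m["fy"]
    if fish:
        r=np.hypot(x,y)+1e-12; d=np.c_[np.sin(r)*x/r,np.sin(r)*y/r,np.cos(r)]
    else: d=np.c_[x,y,np.ones(len(x))]
    R=np.array(m["R"]); return -R.T@np.array(m["t"]), d@R
def onplane(m,px,p0,n=(0,0,1),fish=False):
    o,d=ray(m,px,fish); n=np.array(n,float); s=((np.array(p0)-o)@n)/(d@n); return o+d*s[:,None]
def proj(m,X,fish=False):
    c=np.atleast_2d(X)@np.array(m["R"]).T+np.array(m["t"])
    if fish:
        h=np.hypot(c[:,0],c[:,1]); k=np.arctan2(h,c[:,2])/(h+1e-12)
    else: k=1/c[:,2]
    return np.c_[m["cx"]+m["fx"]*c[:,0]*k, m["cy"]+m["fy"]*c[:,1]*k]
E
python3 - <<'E'
from h import *
m=camera_model("top"); a=cv2.imread("pics/top0.png"); g=a.min(axis=2)
f=lambda P:np.array(P)/3.25+[122,152]
c=onplane(m,f([(412,84),(725,20),(775,235),(455,303)]),(0,0,.012));print("board",c.round(3))
x=c[0]-c[3];print("yaw",np.degrees(np.arctan2(x[1],x[0])),np.degrees(np.arctan2(*( (c[0]-c[1])[[0,1]]*[-1,1]))),np.linalg.norm(x),np.linalg.norm(c[0]-c[1]))
r=g[152:250,245:340]; b=(r>225).astype(np.uint8)
n,l,st,ce=cv2.connectedComponentsWithStats(b)
for i in range(1,n):
    if st[i,4]>100:
        p=np.argwhere(l==i)[:,::-1]+[245,152]; w=onplane(m,p,(0,0,.046)); R=cv2.minAreaRect(w[:,:2].astype(np.float32)*1000); print(st[i],R)
print("lever tip",onplane(m,f([(736,150)]),(0,0,.115)))
s=onplane(m,f([(17,113),(259,73),(292,240),(60,284)]),(0,0,.0));print(s.round(3))
print("key mid",onplane(m,f([(215,190)]),(0,0,.1)),"beaker",onplane(m,[(246,143)],(0,0,0)))
E
```

```text
board [[ 0.623  0.022  0.012]
 [ 0.676 -0.272  0.012]
 [ 0.474 -0.307  0.012]
 [ 0.42  -0.012  0.012]]
yaw 9.512535850794634 10.213287810833304 0.20576934928650834 0.2982930474405371
[ 58  17  23  48 513] ((568.1504516601562, -168.8841552734375), (137.718994140625, 40.608394622802734), 9.79019832611084)
[ 16  22  23  49 554] ((555.9524536132812, -44.83579635620117), (139.9224395751953, 41.08552551269531), 9.923568725585938)
lever tip [[ 0.53944281 -0.2547661   0.115     ]]
[[0.607 0.39  0.   ]
 [0.639 0.165 0.   ]
 [0.482 0.136 0.   ]
 [0.447 0.349 0.   ]]
key mid [[0.51863901 0.19301106 0.1       ]] beaker [[0.73370527 0.02755362 0.        ]]
```

View pics/c2.png

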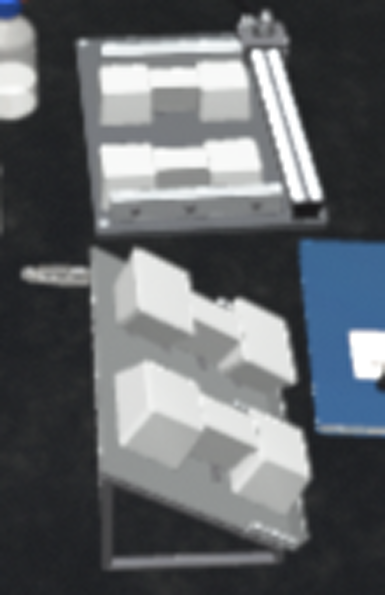

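The side crop agrees: the near (left-bay) ingot shows flanks widening downward, so it is the cross, and the far one is the key. Next I move over the cradle for a close wrist view, with the tool turned so that tool x points back.

```bash
python3 -m inch '[[1,0.013,0.0205,0.001,0,0,8.38],[1,0.013,0.0205,0.001,0,0,8.38],[1,0.013,0.0205,0.001,0,0,8.38],[1,0.013,0.0205,0.001,0,0,8.38],[1,0.013,0.0205,0.001,0,0,8.38],[1,0.013,0.0205,0.001,0,0,8.38],[1,0.013,0.0205,0.001,0,0,8.38],[1,0.013,0.0205,0.001,0,0,8.38],[1,0.013,0.0205,0.001,0,0,8.38],[1,0.013,0.0205,0.001,0,0,8.38],[1,0.013,0.0205,0.001,0,0,8.38],[1,0.013,0.0205,0.001,0,0,8.38],[1,0.013,0.0205,0.001,0,0,8.38],[1,0.013,0.0205,0.001,0,0,8.38],[1,0.013,0.0205,0.001,0,0,8.38],[1,0.013,0.0205,0.001,0,0,8.38],[1,0.013,0.0205,0.001,0,0,8.38],[1,0.013,0.0205,0.001,0,0,8.38],[1,0.013,0.0205,0.001,0,0,8.38],[1,0.013,0.0205,0.001,0,0,8.38]]'
python3 -m inch '[[1,0,0,0,0,0,0],[1,0,0,0,0,0,0]]'
cat >> h.py <<'E'
from scipy.spatial.transform import Rotation as Ro
def look(name):
    import pickle
    m=camera_model("wrist"); im=snapshot("wrist")[:,:,::-1].copy(); cv2.imwrite(f"pics/{name}.png",im); pickle.dump(m,open(f"{name}.pkl","wb"))
    s=sense(); print(s["time_s"],s["eef_pos"].round(4),s["ee_rot"].round(4),s["q"].round(3)); return m,im
E
python3 - <<'E'
from h import *
m,im=look("w1"); cv2.imwrite("pics/w1b.png",cv2.resize(im,(800,600),interpolation=cv2.INTER_CUBIC))
E
```

```text
time_s: 2.15
eef_pos: [0.4788, -0.1209, 0.2511]
ee_rot: [-0.09, 0.996, 0.0, -0.0]
wrist_force: [0.2, -0.9, -0.0]
grip_width: 0.0857
finger_force: 0.0
time_s: 2.35
eef_pos: [0.4784, -0.1216, 0.251]
ee_rot: [-0.086, 0.996, 0.0, -0.0]
wrist_force: [-0.4, -0.6, -0.3]
grip_width: 0.0853
finger_force: 0.0
2.4 [ 0.4782 -0.122   0.2511] [-8.590e-02  9.963e-01  0.000e+00 -4.000e-04] [-0.413  0.15  -0.116  1.305 -0.    -0.584]
```

View pics/w1b.png

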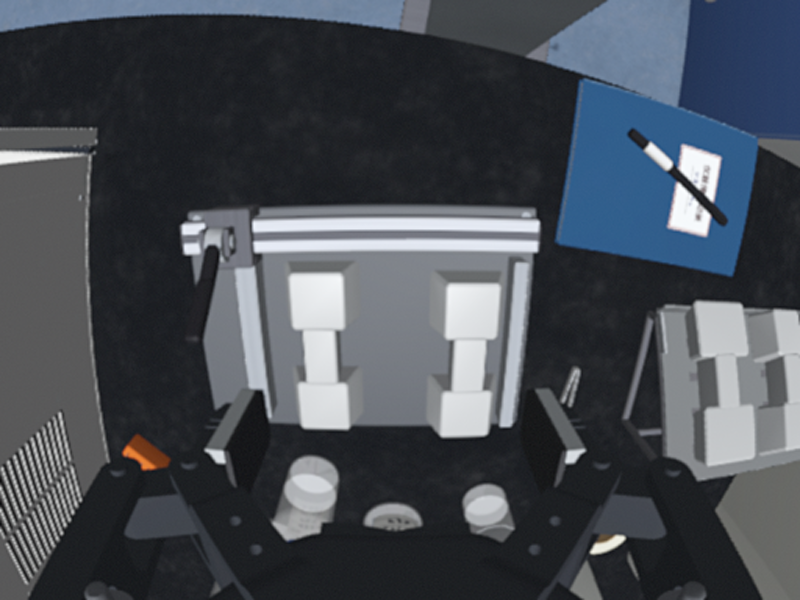

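The wrist view (800x600) shows the lever at (210,250), its tip at (195,338), and the stop arm at (252,340). The side ingot is at (322,345), the end ingot at (466,355), and the fixed stop at (515,340). The bottle and beaker are behind, at about (310,480) and (487,505).

```bash
cat >> h.py <<'E'
def rects(m,im,roi,thr,z,amin=150,fish=True):
    x0,y0,x1,y1=roi; g=im.min(axis=2)[y0:y1,x0:x1]; n,l,st,ce=cv2.connectedComponentsWithStats((g>thr).astype(np.uint8))
    out=[]
    for i in range(1,n):
        if st[i,4]<amin: continue
        c=cv2.findContours((l==i).astype(np.uint8),cv2.RETR_EXTERNAL,cv2.CHAIN_APPROX_NONE)[0][0][:,0]+[x0,y0]
        w=onplane(m,c,(0,0,z),fish=fish)[:,:2]*1000; R=cv2.minAreaRect(w.astype(np.float32)); out.append(R); print(st[i,4],np.round(R[0],1),np.round(R[1],1),round(R[2],1))
    return out
E
python3 - <<'E'
from h import *
import pickle
m=pickle.load(open("w1.pkl","rb")); im=cv2.imread("pics/w1.png"); g=im.min(axis=2)
print(g[215,178:240:2]); print(g[260:262,178:345:4])
for t in (200,215,225): print(t); rects(m,im,(180,165,322,282),t,.046)
k=.64
P=lambda L:np.array(L)*k
print("board far edge",onplane(m,P([(275,425),(400,424)]),(0,0,.012),fish=True).round(4))
print("fixed stop top inner",onplane(m,P([(512,262),(500,425)]),(0,0,.038),fish=True).round(4))
print("stop arm top row-side edge",onplane(m,P([(255,268),(271,415)]),(0,0,.0395),fish=True).round(4))
print("tip",onplane(m,P([(195,338)]),(0,0,.115),fish=True).round(4))
print("beaker,bottle",onplane(m,P([(487,500),(312,478)]),(0,0,.07),fish=True).round(4))
E
```

```text
[120 120 120 122 122 122 121 116 202 223 223 225 226 227 228 229 231 228
 168  79 114 123 122 123 122 123 123 122 122 123 122]
[[114 114 114 133 218 217 219 219 220 220 220 197 132 128 114 114 115 114
  114 113 114 114 114 113 135 138 177 221 220 219 218 217 215 216 143  75
  183 188  99  33  22  25]
 [115 114 114 132 218 217 218 219 219 219 219 198 132 129 113 114 114 113
  114 114 113 115 113 113 135 138 179 220 219 219 217 216 216 216 141  74
  183 188  95  32  25  21]]
200
2639 [ 568.7 -168.9] [141.9  42.7] 10.1
2551 [555.7 -45. ] [141.3  42. ] 9.9
215
1066 [ 521.6 -177.6] [43.6 40.8] 9.5
1043 [507.9 -53.6] [43.9 41.2] 10.1
560 [ 569.  -169.2] [45.1 23.4] 9.5
534 [556.  -44.9] [45.5 23.1] 9.6
634 [ 615.4 -161. ] [40.4 40.2] 11.1
443 [603.3 -36.9] [41.1 39.3] 8.9
225
808 [ 516.8 -178.1] [33.9 40.4] 10.1
455 [502.1 -66.1] [27.3 51.3] 58.8
board far edge [[ 0.6709 -0.2095  0.012 ]
 [ 0.645  -0.087   0.012 ]]
fixed stop top inner [[ 0.4642 -0.0279  0.038 ]
 [ 0.6156  0.0019  0.038 ]]
stop arm top row-side edge [[ 0.5043 -0.2321  0.0395]
 [ 0.6409 -0.2085  0.0395]]
tip [[ 0.5389 -0.2523  0.115 ]]
beaker,bottle [[ 0.6816  0.0022  0.07  ]
 [ 0.6813 -0.1618  0.07  ]]
```

```bash
python3 -m inch '[[1,-0.004,0.032,-0.002,0.5,-3.45,0],[1,-0.004,0.032,-0.002,0.5,-3.45,0],[1,-0.004,0.032,-0.002,0.5,-3.45,0],[1,-0.004,0.032,-0.002,0.5,-3.45,0],[1,-0.004,0.032,-0.002,0.5,-3.45,0],[1,-0.004,0.032,-0.002,0.5,-3.45,0],[1,-0.004,0.032,-0.002,0.5,-3.45,0],[1,-0.004,0.032,-0.002,0.5,-3.45,0],[1,-0.004,0.032,-0.002,0.5,-3.45,0],[1,-0.004,0.032,-0.002,0.5,-3.45,0],[1,0,0,0,0,0,0],[1,0,0,0,0,0,0]]'
python3 - <<'E'
from h import *
m,im=look("w2"); cv2.imwrite("pics/w2b.png",cv2.resize(im,(800,600),interpolation=cv2.INTER_CUBIC))
E
```

```text
time_s: 3.6
eef_pos: [0.4377, 0.1979, 0.2309]
ee_rot: [-0.083, 0.951, 0.017, 0.299]
wrist_force: [0.6, -0.3, 0.3]
grip_width: 0.0851
finger_force: 0.0
3.65 [0.4386 0.1973 0.2315] [-0.0821  0.9506  0.0169  0.2989] [ 0.319 -0.317 -0.777  0.51  -0.1    0.115]
```

View pics/w2b.png

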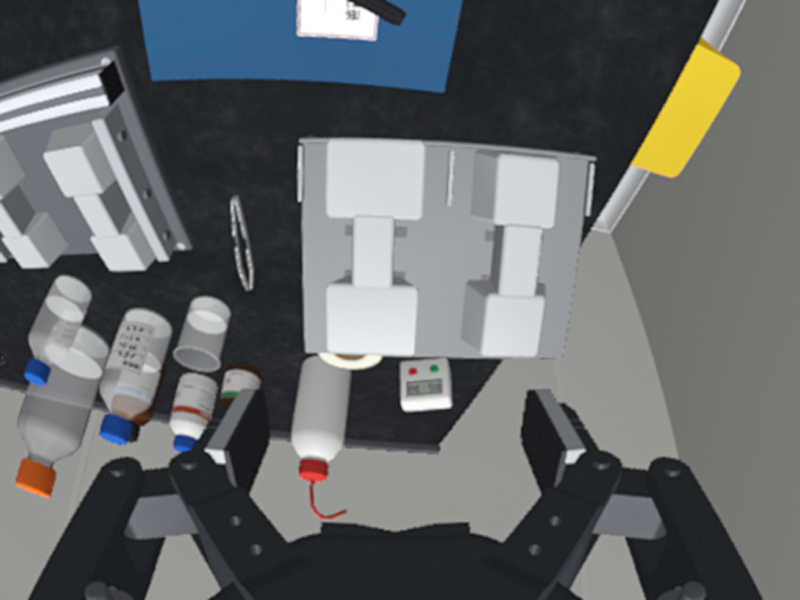

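The picture shows the key's wide face with outer corners near (327,140), (425,140), (415,355) and (327,355), and the cross's narrow face at (518,255). The neighbouring bay is clear for the fingers.

```bash
cat >> h.py <<'E'
def norm(m,px):
    o,d=ray(m,px,True); d=d@np.array(m["R"]).T; return d[:,:2]/d[:,2:]
def quad(mask,m,off):
    c=max(cv2.findContours(mask.astype(np.uint8),cv2.RETR_EXTERNAL,cv2.CHAIN_APPROX_NONE)[0],key=cv2.contourArea)[:,0]+np.array(off)
    h=cv2.convexHull((norm(m,c)*1000).astype(np.float32))
    for e in np.arange(2,60,1.):
        q=cv2.approxPolyDP(h,e,True)
        if len(q)<=4: break
    return q[:,0]/1000
E
python3 - <<'E'
from h import *
import pickle
m=pickle.load(open("w2.pkl","rb")); im=cv2.imread("pics/w2.png"); g=im.min(axis=2)
print(g[115,188:380:4]); print(g[200,188:380:4]);print(g[165,188:380:4])
print(g[84:236:3,238],g[95:236:3,335])
E
```

```text
[ 30 191 156 156 156 171 216 215 215 215 214 214 213 214 214 213 213 214
 213 213 214 158 155 153 154 198 153 154 155 138 140 144 151 212 211 211
 211 211 210 210 209 209 193 150 149 149 150 109]
[ 39  34 173 170 170 179 223 223 223 223 222 223 223 222 222 222 222 222
 222 223 163 164 164 164 162 162 161 148 138 139 142 214 216 216 215 214
 213 212 212 211 151 153 152 152 138 145 144 144]
[ 33  36 165 164 165 164 164 163 164 159 218 218 218 217 217 216 158 162
 163 162 163 162 163 163 162 161 161 160 160 159 158 160  91 126 213 212
 212 211 211 187 153 152 151 151 151 148 143 144]
[ 32  37 193 212 212 212 212 213 212 213 213 213 214 215 216 215 217 217
 193 213 213 214 214 215 216 216 217 217 218 219 219 220 221 215 215 216
 218 220 221 223 224 226 228 229 231 233 234 227 232 234 116] [130 114 196 210 210 210 210 211 210 211 211 211 211 212 212 212 202 207
 210 210 211 211 211 212 212 212 212 212 212 213 212 211 204 211 211 212
 213 214 214 215 215 216 217 217 205 144 145]
```

```bash
cat > stand.py <<'E'
from h import *
import pickle
m=pickle.load(open("w2.pkl","rb")); im=cv2.imread("pics/w2.png"); g=im.min(axis=2)
R,t=np.array(m["R"]),np.array(m["t"])
for nm,(x0,x1),(L,W) in (("key",(206,274),(150,66)),("cross",(296,362),(142.5,44)),("cross",(296,362),(144,44)),):
    M=(g[86:231,x0:x1]>190).astype(np.uint8); M=cv2.morphologyEx(M,cv2.MORPH_OPEN,np.ones((3,3)))
    q=quad(M,m,(x0,86))
    if len(q)!=4: print(nm,len(q)); continue
    c=q.mean(0); q=c+(q-c)*1.008
    # order: image top-left, top-right, bottom-right, bottom-left ; image right=+y, image down=+x(up slope)
    s=q.sum(1); d=q[:,0]-q[:,1]; q=np.array([q[s.argmin()],q[d.argmax()],q[s.argmax()],q[d.argmin()]])
    obj=np.array([(-L,-W,0),(-L,W,0),(L,W,0),(L,-W,0)],float)/2000
    ok,rv,tv,er=cv2.solvePnPGeneric(obj,q.astype(float),np.eye(3),None,flags=cv2.SOLVEPNP_IPPE)
    for r,v,e in zip(rv,tv,er):
        Rw=R.T@cv2.Rodrigues(r)[0]; p=R.T@(v[:,0]-t); n=Rw[:,2]*np.sign(Rw[2,2])
        x=Rw[:,0]; print(nm,"top centre",p.round(4),"x",x.round(3),"slope",np.degrees(np.arcsin(x[2])).round(1),"yaw",np.degrees(np.arctan2(x[1],x[0])).round(1),"n",n.round(3),"centre",(p-.017*n).round(4),"err",e)
E
python3 stand.py
python3 - <<'E'
from h import *
mt=camera_model("top"); a=cv2.imread("pics/top0.png").min(axis=2)
print(a[210,165:215])
# top-cam check: ray through waist centres
E
```

```text
key top centre [0.5193 0.1939 0.091 ] x [0.789 0.109 0.605] slope 37.2 yaw 7.8 n [-0.605  0.304  0.736] centre [0.5295 0.1888 0.0785] err [0.00474707]
key top centre [0.5151 0.1911 0.0873] x [0.55  0.089 0.831] slope 56.2 yaw 9.2 n [-0.737 -0.416  0.532] centre [0.5277 0.1982 0.0783] err [0.00877787]
cross top centre [0.6235 0.3511 0.0128] x [ 0.307 -0.121  0.944] slope 70.7 yaw -21.5 n [-0.822 -0.534  0.199] centre [0.6375 0.3602 0.0094] err [0.00793995]
cross top centre [0.617  0.3454 0.0294] x [0.894 0.199 0.402] slope 23.7 yaw 12.6 n [-0.384 -0.125  0.915] centre [0.6235 0.3476 0.0138] err [0.0118238]
cross top centre [0.6242 0.3515 0.012 ] x [ 0.29  -0.128  0.948] slope 71.5 yaw -23.7 n [-0.831 -0.526  0.184] centre [0.6383 0.3605 0.0089] err [0.00782574]
cross top centre [0.6173 0.3455 0.0294] x [0.899 0.205 0.386] slope 22.7 yaw 12.9 n [-0.366 -0.128  0.922] centre [0.6235 0.3477 0.0137] err [0.01195894]
[139 138 137 140 138 138 138 138 137 139 137 137 137 140 137 139 136 117
 131 194 196 194 196 197 195 196 196 192 152 101 137 136 137 137 138 137
 138 136 138 137 139 140 140 133 101 111  49  43  44  48]
```

```bash
cat > stand.py <<'E'
from h import *
import pickle
m=pickle.load(open("w2.pkl","rb")); im=cv2.imread("pics/w2.png"); g=cv2.resize(im,None,fx=4,fy=4,interpolation=cv2.INTER_LINEAR).min(axis=2)
mt=camera_model("top"); at=cv2.imread("pics/top0.png").min(axis=2)
th=np.radians(35)
for nm,(x0,x1),y1 in (("key",(206,274),231),("cross",(296,362),231)):
    M=(g[86*4:y1*4,x0*4:x1*4]>190).astype(np.uint8); M=cv2.morphologyEx(M,cv2.MORPH_OPEN,np.ones((9,9)))
    c=max(cv2.findContours(M,cv2.RETR_EXTERNAL,cv2.CHAIN_APPROX_NONE)[0],key=cv2.contourArea)[:,0]
    c=(c+[x0*4,86*4]+.5)/4-.5
    for yaw in (8.,9.,10.):
      a=np.radians(yaw); ux=np.array([np.cos(th)*np.cos(a),np.cos(th)*np.sin(a),np.sin(th)]); uy=np.array([-np.sin(a),np.cos(a),0]); n=np.cross(ux,uy)
      for h in (.09,.10,.11,.12):
        p0=np.array([.52,.19,h]); w=onplane(m,c,p0,n,True); uv=np.c_[(w-p0)@ux,(w-p0)@uy]*1000
        r=cv2.minAreaRect(uv.astype(np.float32)); (L,W),ang=r[1],r[2]
        if L<W: L,W,ang=W,L,ang-90
        C=p0+ux*r[0][0]/1000+uy*r[0][1]/1000
        print(nm,yaw,h,"L %.1f W %.1f ang %.1f"%(L,W,ang),"C",C.round(4),"centre",(C-.017*n).round(4),"topcam px",proj(mt,C).round(1))
E
python3 stand.py; python3 - <<'E'
from h import *
a=cv2.imread("pics/top0.png").min(axis=2)
for r in (205,207,209,211,213,215): print(r,a[r,140:170],a[r,178:202])
for c in (184,188,192): print(c,a[180:240:1,c])
E
```

```text
key 8.0 0.09 L 155.6 W 67.2 ang -0.0 C [0.5222 0.1924 0.0917] centre [0.5318 0.1937 0.0778] topcam px [[188.8 209.5]]
key 8.0 0.1 L 151.4 W 65.4 ang -0.0 C [0.516  0.1919 0.0974] centre [0.5256 0.1933 0.0835] topcam px [[188.7 211.5]]
key 8.0 0.11 L 147.2 W 63.6 ang -0.0 C [0.5098 0.1914 0.103 ] centre [0.5194 0.1928 0.0891] topcam px [[188.6 213.5]]
key 8.0 0.12 L 143.1 W 61.8 ang -0.0 C [0.5036 0.1909 0.1087] centre [0.5132 0.1923 0.0948] topcam px [[188.5 215.5]]
key 9.0 0.09 L 155.7 W 67.3 ang -0.9 C [0.5222 0.1924 0.0918] centre [0.5318 0.1939 0.0779] topcam px [[188.8 209.5]]
key 9.0 0.1 L 151.5 W 65.5 ang -0.9 C [0.516  0.1919 0.0974] centre [0.5256 0.1934 0.0835] topcam px [[188.7 211.5]]
key 9.0 0.11 L 147.4 W 63.7 ang -0.9 C [0.5098 0.1914 0.1031] centre [0.5194 0.1929 0.0892] topcam px [[188.6 213.5]]
key 9.0 0.12 L 143.2 W 61.9 ang -0.9 C [0.5036 0.1909 0.1088] centre [0.5132 0.1924 0.0948] topcam px [[188.5 215.5]]
key 10.0 0.09 L 155.9 W 67.3 ang -1.7 C [0.5223 0.1923 0.0918] centre [0.5319 0.194  0.0779] topcam px [[188.8 209.5]]
key 10.0 0.1 L 151.7 W 65.5 ang -1.7 C 
[... 3144 characters left out ...]
98 197 197 197 196 195 196 196
 194 196 194 194 194 198 202 198 195 197 197 199 194 195 182 164 138 159
 171 166 163 209 201 197 198 197 196 196 197 195 195 194 195 195 194 194
 195 132  50  44  50  53]
188 [137 140 136 150 158 159 187 215 206 197 197 197 198 196 196 196 195 195
 194 194 195 194 194 199 197 196 196 197 197 196 197 196 194 196 195 194
 194 194 201 189 194 198 198 197 197 194 195 194 195 195 192 194 195 194
 140  71  49  51  50  48]
192 [135 138 137 130 143 155 209 205 199 198 197 196 196 195 196 195 195 195
 196 194 194 192 194 140 112 136 167 180 182 185 192 194 196 196 196 195
 196 196 195 197 199 197 197 196 197 196 195 195 195 194 195 194 194 182
 115  51  50  52  54  45]
```

```bash
cat > tri.py <<'E'
from h import *
import pickle
m=pickle.load(open("w2.pkl","rb")); im=cv2.imread("pics/w2.png"); g=cv2.resize(im,None,fx=4,fy=4,interpolation=cv2.INTER_LINEAR).min(axis=2)
mt=camera_model("top"); at=cv2.resize(cv2.imread("pics/top0.png"),None,fx=4,fy=4,interpolation=cv2.INTER_LINEAR).min(axis=2)
th=np.radians(35);a=np.radians(8); ux=np.array([np.cos(th)*np.cos(a),np.cos(th)*np.sin(a),np.sin(th)]); uy=np.array([-np.sin(a),np.cos(a),0]); n=np.cross(ux,uy)
def ext(g,roi,thr,mm,fish,p0,sl):
    x0,y0,x1,y1=[4*v for v in roi]; M=(g[y0:y1,x0:x1]>thr).astype(np.uint8); M=cv2.morphologyEx(M,cv2.MORPH_OPEN,np.ones((5,5)))
    p=(np.argwhere(M)[:,::-1]+[x0,y0]+.5)/4-.5
    w=onplane(mm,p,p0,n,fish); u,v=((w-p0)@ux)*1000,((w-p0)@uy)*1000
    k=abs(v-sl)<12; u0,u1=np.percentile(u[k],[.5,99.5])   # ends, along a central strip
    L=(u<u0+25)&(u>u0+5)&(abs(v-sl)<45); H=(u>u1-25)&(u<u1-5)&(abs(v-sl)<45); 
    e=[np.percentile(v[q],[2,98]) for q in (L,H)]
    return np.round([u0,u1,u1-u0,(u0+u1)/2,*e[0],*e[1]],1)
for h in (.09,.095,.1,.105,.11):
    p0=np.array([.52,.19,h])
    print(h,"key wrist",ext(g,(206,86,274,231),190,m,True,p0,2),"top",ext(at,(170,180,205,238),175,mt,False,p0,2))
    print("   cross wrist",ext(g,(296,86,362,231),190,m,True,p0,105),"top",ext(at,(135,182,170,240),175,mt,False,p0,105))
E
python3 tri.py
```

```text
0.09 key wrist [-74.1  77.8 151.9   1.8 -25.8  34.4 -26.6  34.3] top [-72.9  75.2 148.1   1.1 -25.1  34.  -25.4  33.9]
   cross wrist [-68.8  72.4 141.2   1.8  86.1 126.3  85.5 126.2] top [-67.1  86.2 153.4   9.5  86.1 126.   82.4 125.9]
0.095 key wrist [-76.9  73.  149.8  -1.9 -25.3  34.1 -26.   34.1] top [-73.4  74.2 147.5   0.4 -25.5  33.4 -25.9  33.2]
   cross wrist [-71.6  67.7 139.3  -2.   85.1 124.8  84.6 124.7] top [-67.6  85.2 152.8   8.8  85.3 125.1  81.6 124.9]
0.1 key wrist [-79.6  68.2 147.8  -5.7 -24.7  33.9 -25.4  33.9] top [-73.8  73.2 147.   -0.3 -26.   32.7 -26.3  32.6]
   cross wrist [-74.4  63.  137.4  -5.7  84.2 123.3  83.7 123.2] top [-68.2  84.2 152.3   8.   84.4 124.1  80.8 124. ]
0.105 key wrist [-82.4  63.4 145.7  -9.5 -24.1  33.6 -24.9  33.6] top [-74.3  72.2 146.5  -1.1 -26.4  32.1 -26.7  31.9]
   cross wrist [-77.3  58.3 135.5  -9.5  83.3 121.9  82.7 121.7] top [-68.7  83.2 151.8   7.2  83.6 123.2  80.1 123. ]
0.11 key wrist [-85.1  58.5 143.7 -13.3 -23.6  33.4 -24.3  33.4] top [-74.8  71.2 146.   -1.8 -26.8  31.4 -27.2  31.3]
   cross wrist [-80.1  53.6 133.7 -13.3  82.3 120.4  81.8 120.3] top [-69.2  82.1 151.3   6.5  82.8 122.3  79.3 122.1]
```

```bash
cat >> h.py <<'E'
def togo(pos,z,y):
    """shift (mm) and world rotation vector (deg) from the sensed pose to TCP pos with tool axes z,y"""
    s=sense(); z=np.array(z)/np.linalg.norm(z); y=np.array(y,float); y=y-z*(y@z); y/=np.linalg.norm(y)
    D=Ro.from_matrix(np.c_[np.cross(y,z),y,z]); rv=(D*Ro.from_quat(s["ee_rot"]).inv()).as_rotvec(degrees=True)
    print("shift mm",((np.array(pos)-s["eef_pos"])*1000).round(1),"rotvec",rv.round(2)); 
th=np.radians(35)
def stax(yaw):
    a=np.radians(yaw); ux=np.array([np.cos(th)*np.cos(a),np.cos(th)*np.sin(a),np.sin(th)]); uy=np.array([-np.sin(a),np.cos(a),0]); return ux,uy,np.cross(ux,uy)
E
python3 - <<'E'
from h import *
ux,uy,n=stax(8); s=sense(); print(Ro.from_quat(s["ee_rot"]).as_matrix().round(3))
togo(np.array([.5363,.1966,.069])+.07*n,-n,uy)
E
```

```text
[[-0.808 -0.166  0.565]
 [-0.146  0.986  0.081]
 [-0.571 -0.017 -0.821]]
shift mm [  57.9   -6.3 -105.1] rotvec [ 0.99 -0.03 -1.56]
```

```bash
python3 -m inch '[[1,0.0145,-0.0016,-0.026,0.25,0,-0.4],[1,0.0145,-0.0016,-0.026,0.25,0,-0.4],[1,0.0145,-0.0016,-0.026,0.25,0,-0.4],[1,0.0145,-0.0016,-0.027,0.25,0,-0.4],[1,0,0,0,0,0,0],[1,0,0,0,0,0,0]]'
cat > view2.py <<'E'
from h import *
import sys
m,im=look("w3"); g=cv2.resize(im,None,fx=4,fy=4,interpolation=cv2.INTER_LINEAR).min(axis=2)
ux,uy,n=stax(8); s=sense(); print(Ro.from_quat(s["ee_rot"]).as_matrix()[:,2].round(3),-n.round(3))
F=np.array([.5186,.1941,.0944])
P=[F+ux*a*.075+uy*b*.033 for a,b in((-1,-1),(-1,1),(1,1),(1,-1))]
q=proj(m,P,True); print(q.round(1))
cv2.polylines(im,[np.int32(q.round())],True,(0,0,255)); cv2.imwrite("pics/w3b.png",cv2.resize(im,(800,600)))
E
python3 view2.py
```

```text
time_s: 4.25
eef_pos: [0.497, 0.1898, 0.1258]
ee_rot: [-0.065, 0.952, 0.021, 0.299]
wrist_force: [0.0, 0.2, 0.6]
grip_width: 0.0856
finger_force: 0.0
4.3 [0.4974 0.1904 0.127 ] [-0.0655  0.9515  0.0209  0.3   ] [ 0.252 -0.081 -0.902  0.142 -0.065  0.094]
[ 0.568  0.079 -0.819] [ 0.568  0.08  -0.819]
[[200.5 109.3]
 [308.3 109.1]
 [296.1 308.1]
 [212.8 308.3]]
```

View pics/w3b.png

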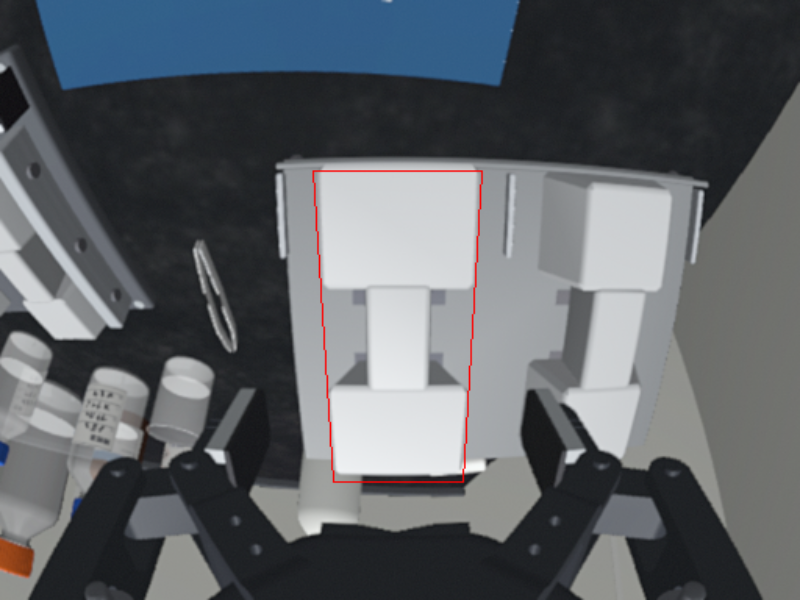

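The overlay fits laterally. The real face (rows 165–474, columns 318–480 top and 330–467 bottom) lies a few pixels lower on the slope than predicted, so I will combine both wrist views.

```bash
cat > tri2.py <<'E'
exec(open("tri.py").read().split("for h in")[0])
m3=pickle.load(open("w3.pkl","rb")); g3=cv2.resize(cv2.imread("pics/w3.png"),None,fx=4,fy=4,interpolation=cv2.INTER_LINEAR).min(axis=2)
for h in (.085,.09,.095,.1,.105):
    p0=np.array([.52,.19,h]); print(h,"w2",ext(g,(206,86,274,231),190,m,True,p0,2),"w3",ext(g3,(196,101,310,304),190,m3,True,p0,2))
E
python3 tri2.py
python3 - <<'E'
from h import *
print(sense()["eef_pos"])
E
```

```text
0.085 w2 [-71.3  82.6 153.9   5.6 -26.4  34.6 -27.2  34.6] w3 [-70.7  79.  149.7   4.2 -26.3  35.  -27.   35.9]
0.09 w2 [-74.1  77.8 151.9   1.8 -25.8  34.4 -26.6  34.3] w3 [-73.6  72.8 146.5  -0.4 -25.7  34.3 -26.4  35.2]
0.095 w2 [-76.9  73.  149.8  -1.9 -25.3  34.1 -26.   34.1] w3 [-76.6  66.6 143.3  -5.  -25.1  33.6 -25.7  34.5]
0.1 w2 [-79.6  68.2 147.8  -5.7 -24.7  33.9 -25.4  33.9] w3 [-79.6  60.4 140.1  -9.6 -24.5  33.  -25.1  33.7]
0.105 w2 [-82.4  63.4 145.7  -9.5 -24.1  33.6 -24.9  33.6] w3 [-82.6  54.2 136.9 -14.2 -23.8  32.3 -24.4  32.9]
[0.49739295 0.19042838 0.12701933]
```

```bash
python3 -m inch '[[1,0.01,0.0016,-0.0157,0,0,0],[1,0.01,0.0016,-0.0157,0,0,0],[1,0.01,0.0016,-0.0157,0,0,0],[1,0.01,0.0016,-0.0157,0,0,0],[1,0,0,0,0,0,0],[1,0,0,0,0,0,0]]'
python3 - <<'E'
from h import *
ux,uy,n=stax(8); togo([.5376,.1968,.0642],-n,uy)
E
```

```text
time_s: 4.9
eef_pos: [0.5369, 0.198, 0.0648]
ee_rot: [-0.067, 0.951, 0.021, 0.3]
wrist_force: [-0.8, 0.4, 0.5]
grip_width: 0.0855
finger_force: 0.0
shift mm [ 0.7 -1.2 -0.6] rotvec [-0.04  0.05 -0.01]
```

```bash
python3 -m inch '[[0,0,-0.001,0,0,0,0],[0,0,0,0,0,0,0],[0,0,0,0,0,0,0],[0,0,0,0,0,0,0],[0,0,0,0,0,0,0],[0,0,0,0,0,0,0],[0,0,0,0,0,0,0]]' 70
```

```text
time_s: 5.6
eef_pos: [0.5366, 0.1968, 0.0643]
ee_rot: [-0.067, 0.951, 0.021, 0.301]
wrist_force: [-5.3, -2.0, 8.0]
grip_width: 0.0271
finger_force: 68.9
```

```bash
python3 -m inch '[[0,-0.0028,-0.0004,0.004,0,0,0],[0,-0.0057,-0.0008,0.0082,0,0,0],[0,-0.0085,-0.0012,0.0123,0,0,0],[0,-0.0114,-0.0016,0.0164,0,0,0],[0,-0.0114,-0.0016,0.0164,0,0,0],[0,-0.0114,-0.0016,0.0164,0,0,0],[0,-0.005,-0.001,0.015,0,0,0],[0,0,0,0,0,0,0]]'
python3 - <<'E'
from h import *
o=np.array([.568,-.139,0]); a=np.radians(10); ex=np.array([np.cos(a),np.sin(a),0]); ey=np.array([-np.sin(a),np.cos(a),0])
for P in ((.5688,-.1689,0),(.5558,-.045,0)): print((np.array(P)-o)@ex,(np.array(P)-o)@ey)
togo([.5623,-.107,.12],[0,0,-1],ey)
E
```

```text
time_s: 6.4
eef_pos: [0.4785, 0.1888, 0.152]
ee_rot: [-0.067, 0.952, 0.021, 0.299]
wrist_force: [-0.2, -0.2, -7.5]
grip_width: 0.0272
finger_force: 70.5
-0.004404234309831425 -0.02958467035719855
0.004308274113942526 0.09469043655068413
shift mm [  83.8 -295.8  -32. ] rotvec [-5.51 34.46  1.88]
```

```bash
python3 -m inch '[[0,0.008,-0.033,0.003,-0.92,5.74,0.31],[0,0.008,-0.033,0.003,-0.92,5.74,0.31],[0,0.008,-0.033,0.003,-0.92,5.74,0.31],[0,0.008,-0.033,0.003,-0.92,5.74,0.31],[0,0.008,-0.033,0.003,-0.92,5.74,0.31],[0,0.008,-0.033,0.003,-0.92,5.74,0.31],[0,0.012,-0.0326,-0.01,0,0,0],[0,0.012,-0.0326,-0.02,0,0,0],[0,0.012,-0.0326,-0.02,0,0,0],[0,0,0,0,0,0,0],[0,0,0,0,0,0,0],[0,0,0,0,0,0,0]]'
python3 - <<'E'
from h import *
a=np.radians(10); ey=np.array([-np.sin(a),np.cos(a),0])
togo([.5623,-.107,.055],[0,0,-1],ey)
m,im=look("w4"); cv2.imwrite("pics/w4b.png",cv2.resize(im,(800,600)))
cv2.imwrite("pics/t4.png",snapshot("top")[:,:,::-1])
E
```

```text
time_s: 7.6
eef_pos: [0.5638, -0.1063, 0.1192]
ee_rot: [-0.087, 0.996, 0.0, 0.0]
wrist_force: [-0.2, 0.4, -7.9]
grip_width: 0.0269
finger_force: 71.9
shift mm [ -1.5  -0.7 -64.2] rotvec [-0.04  0.03  0.02]
7.65 [ 0.5641 -0.106   0.1199] [-8.730e-02  9.962e-01  0.000e+00  9.000e-04] [-3.260e-01  3.660e-01 -1.590e-01  1.045e+00  1.000e-03 -5.010e-01]
```

View pics/w4b.png

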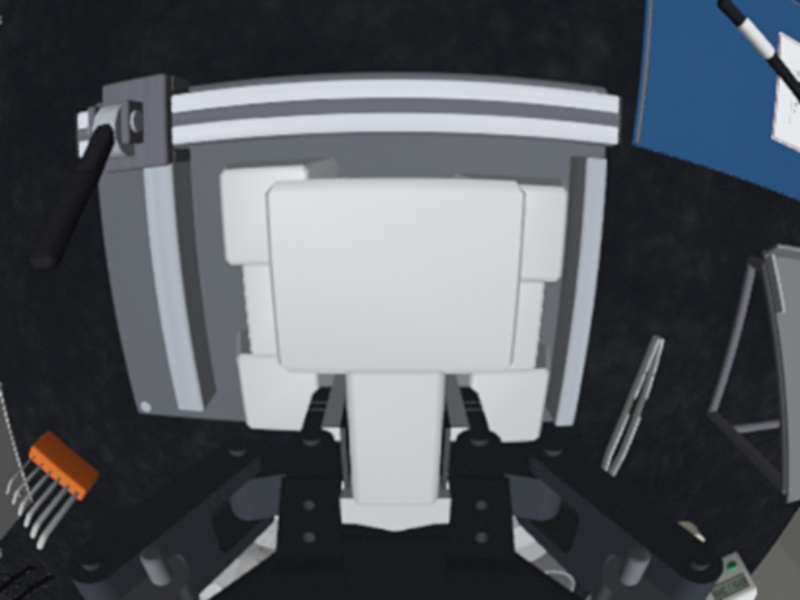

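The key hangs level over the gap. Its wide face's near edge is at row 178–180 across columns 268–522, with the gripper in the waist. I'll use that edge to get the ingot's offset in the grip.

```bash
python3 - <<'E'
from h import *
import pickle
m=pickle.load(open("w4.pkl","rb")); a=np.radians(10); ex=np.array([np.cos(a),np.sin(a),0]); ey=np.array([-np.sin(a),np.cos(a),0])
T=np.array([.5641,-.106,.1199])
w=onplane(m,np.array([(270,184),(330,179),(395,178.5),(460,180),(522,186),(400,371)])*.64,(0,0,T[2]+.030),fish=True)
print(np.c_[(w-T)@ex,(w-T)@ey].round(4)*1000)
mt=camera_model("top"); im=cv2.imread("pics/t4.png"); print(proj(mt,[T+ex*.075*s+[0,0,.03] for s in(-1,1)]).round(1))
o=np.array([.568,-.139,0]); print((T-o)@ex,(T-o)@ey)
E
```

```text
[[-75.6 -31. ]
 [-76.3 -15.9]
 [-76.3  -0.1]
 [-76.1  15.7]
 [-75.1  31.3]
 [-25.1   1.3]]
[[301.6 215.8]
 [289.9 162.4]]
0.0018896396262611873 0.033175883742303895
```

```bash
python3 -m inch '[[0,-0.0004,-0.0007,-0.02,0,0,0],[0,0,0,-0.02,0,0,0],[0,0,0,-0.02,0,0,0],[0,0,0,-0.015,0,0,0],[0,0,0,-0.01,0,0,0],[0,0,0,-0.006,0,0,0],[0,0,0,-0.005,0,0,0],[0,0,0,0,0,0,0]]'; python3 -m inch '[[0,0,0,-0.003,0,0,0],[0,0,0,0,0,0,0]]'
```

```text
time_s: 8.5
eef_pos: [0.564, -0.1074, 0.0242]
ee_rot: [-0.087, 0.996, -0.0, 0.001]
wrist_force: [-0.4, 0.4, -7.3]
grip_width: 0.0269
finger_force: 71.9
time_s: 8.7
eef_pos: [0.5642, -0.1077, 0.0215]
ee_rot: [-0.087, 0.996, -0.0, 0.001]
wrist_force: [-0.2, -0.1, -8.9]
grip_width: 0.0266
finger_force: 71.9
```

```bash
python3 -m inch '[[0,0,0,-0.002,0,0,0],[0,0,0,0,0,0,0]]'; python3 -m inch '[[0,0,0,-0.002,0,0,0],[0,0,0,0,0,0,0]]'; python3 -m inch '[[0,0,0,-0.001,0,0,0],[0,0,0,0,0,0,0]]'
```

```text
time_s: 8.9
eef_pos: [0.5639, -0.1076, 0.0192]
ee_rot: [-0.087, 0.996, -0.0, 0.001]
wrist_force: [-0.8, -0.8, -7.5]
grip_width: 0.0268
finger_force: 71.9
time_s: 9.1
eef_pos: [0.5638, -0.1076, 0.017]
ee_rot: [-0.087, 0.996, -0.0, 0.001]
wrist_force: [-1.5, 0.2, -8.1]
grip_width: 0.027
finger_force: 71.9
time_s: 9.3
eef_pos: [0.5638, -0.1076, 0.0161]
ee_rot: [-0.087, 0.996, -0.0, 0.001]
wrist_force: [0.0, 0.2, -9.3]
grip_width: 0.0272
finger_force: 71.9
```

```bash
python3 -m inch '[[0,0,0,-0.001,0,0,0],[0,0,0,0,0,0,0]]'; python3 -m inch '[[0,0,0,-0.001,0,0,0],[0,0,0,0,0,0,0]]'
```

```text
time_s: 9.5
eef_pos: [0.5638, -0.1076, 0.0151]
ee_rot: [-0.087, 0.996, -0.0, 0.001]
wrist_force: [0.3, -0.1, -8.1]
grip_width: 0.027
finger_force: 71.9
time_s: 9.7
eef_pos: [0.564, -0.1076, 0.0146]
ee_rot: [-0.087, 0.996, -0.0, 0.001]
wrist_force: [-1.4, -0.3, -5.2]
grip_width: 0.0273
finger_force: 72.2
```

```bash
python3 -m inch '[[0,0,0,-0.001,0,0,0],[0,0,0,0,0,0,0]]'; python3 -m inch '[[0.5,0,0,0,0,0,0],[0.5,0,0,0,0,0,0],[0.5,0,0,0,0,0,0],[0.5,0,0,0,0,0,0],[0.5,0,0,0.004,0,0,0],[0.5,0,0,0.01,0,0,0],[0.5,0,0,0.02,0,0,0],[0.5,0,0,0.03,0,0,0],[0.5,0,0,0.04,0,0,0]]'; python3 - <<'E'
from h import *
o=np.array([.568,-.139,0]); a=np.radians(10); ex=np.array([np.cos(a),np.sin(a),0]); ey=np.array([-np.sin(a),np.cos(a),0])
T=np.array([.564,-.1076]); print((T-o[:2])@ex[:2],(T-o[:2])@ey[:2])
# push start: cradle x 35, behind arm back at y=-100+18-18
tgt=o+ex*.035+ey*(-.100-.0145-.012); tgt[2]=.15; togo(tgt,[0,0,-1],ey)
E
```

```text
time_s: 9.9
eef_pos: [0.564, -0.1076, 0.0146]
ee_rot: [-0.087, 0.996, -0.0, 0.001]
wrist_force: [-3.4, 0.4, 3.8]
grip_width: 0.027
finger_force: 73.5
time_s: 10.8
eef_pos: [0.5627, -0.1072, 0.1175]
ee_rot: [-0.087, 0.996, 0.0, -0.0]
wrist_force: [1.4, 0.0, -0.8]
grip_width: 0.0424
finger_force: 0.0
0.0015133217666927785 0.03161755615525107
shift mm [  61.7 -150.3   32.5] rotvec [-0.03 -0.03  0.04]
```

```bash
python3 - <<'E'
from h import *
mt=camera_model("top"); print("cap",onplane(mt,[(313.8,130.5)],(0,0,.133)).round(3),"beaker rim",onplane(mt,[(246.5,136)],(0,0,.07)).round(3))
o=np.array([.568,-.139,0]); a=np.radians(10); ex=np.array([np.cos(a),np.sin(a),0]); ey=np.array([-np.sin(a),np.cos(a),0])
for P in onplane(mt,[(313.8,130.5)],(0,0,.133)): print("bottle in cradle",(P-o)@ex,(P-o)@ey)
im=snapshot("top")[:,:,::-1].copy(); cv2.imwrite("pics/t5.png",im)
E
```

```text
cap [[ 0.731 -0.165  0.133]] beaker rim [[0.737 0.025 0.07 ]]
bottle in cradle 0.1558511108747334 -0.05357753140973556
```

```bash
python3 -m inch '[[0,0.0154,-0.0376,0.008,0,0,0],[0,0.0154,-0.0376,0.008,0,0,0],[0,0.0154,-0.0376,0.008,0,0,0],[0,0.0155,-0.0375,0.008,0,0,0],[0,0,0,-0.01,0,0,0],[0,0,0,-0.03,0,0,0],[0,0,0,-0.03,0,0,0],[0,0,0,-0.03,0,0,0],[0,0,0,-0.02,0,0,0],[0,0,0,-0.004,0,0,0],[0,0,0,0,0,0,0]]' 40; python3 - <<'E'
from h import *
o=np.array([.568,-.139,0]); a=np.radians(10); ex=np.array([np.cos(a),np.sin(a),0]); ey=np.array([-np.sin(a),np.cos(a),0])
T=sense()["eef_pos"]; print((T-o)@ex,(T-o)@ey,T[2])
# shift per 10 mm along ey
print(ey*.01)
E
```

```text
time_s: 11.95
eef_pos: [0.6251, -0.2573, 0.0249]
ee_rot: [-0.087, 0.996, 0.0, 0.001]
wrist_force: [-0.0, 0.5, -0.9]
grip_width: 0.0002
finger_force: 0.0
0.03565141493794786 -0.12644046049788693 0.024904594433841992
[-0.00173648  0.00984808  0.        ]
```

```bash
python3 -m inch '[[0,-0.0009,0.0049,0,0,0,0],[0,-0.0009,0.0049,0,0,0,0],[0,-0.0009,0.0049,0,0,0,0],[0,-0.0009,0.0049,0,0,0,0]]'; python3 -m inch '[[0,-0.0009,0.0049,0,0,0,0],[0,-0.0009,0.0049,0,0,0,0]]';  python3 -m inch '[[0,-0.0009,0.0049,0,0,0,0],[0,-0.0004,0.0025,0,0,0,0]]'
```

```text
time_s: 12.35
eef_pos: [0.6229, -0.2387, 0.0267]
ee_rot: [-0.087, 0.996, -0.001, 0.002]
wrist_force: [-0.1, -2.2, 2.1]
grip_width: 0.0002
finger_force: 1.2
time_s: 12.55
eef_pos: [0.6208, -0.2286, 0.026]
ee_rot: [-0.087, 0.996, -0.001, 0.002]
wrist_force: [1.9, -2.2, 2.1]
grip_width: 0.0002
finger_force: 1.2
time_s: 12.75
eef_pos: [0.6195, -0.2218, 0.0258]
ee_rot: [-0.087, 0.996, -0.001, 0.002]
wrist_force: [1.1, -5.5, 2.1]
grip_width: 0.0
finger_force: 3.0
```

```bash
python3 -m inch '[[0,-0.0004,0.0025,0,0,0,0],[0,-0.0004,0.0020,0,0,0,0]]'; python3 -m inch '[[0,-0.0003,0.0015,0,0,0,0],[0,0,0,0,0,0,0]]'
```

```text
time_s: 12.95
eef_pos: [0.6189, -0.2182, 0.0258]
ee_rot: [-0.086, 0.996, -0.002, 0.002]
wrist_force: [2.6, -9.2, 0.9]
grip_width: -0.0001
finger_force: 4.9
time_s: 13.15
eef_pos: [0.6187, -0.2174, 0.0258]
ee_rot: [-0.086, 0.996, -0.003, 0.002]
wrist_force: [1.5, -8.4, 0.8]
grip_width: -0.0002
finger_force: 4.3
```

```bash
for i in 1 2 ; do python3 -m inch '[[0,-0.0003,0.0015,0,0,0,0],[0,0,0,0,0,0,0]]' | egrep 'pos|wrist'; done
```

```text
eef_pos: [0.6185, -0.2161, 0.0258]
wrist_force: [2.3, -8.5, 0.5]
eef_pos: [0.6183, -0.2147, 0.0259]
wrist_force: [2.2, -8.8, 0.5]
```

```bash
python3 -m inch '[[0,-0.0003,0.0015,0,0,0,0],[0,0,0,0,0,0,0]]' | egrep 'pos|wrist'; python3 -m inch '[[0,-0.0003,0.0015,0,0,0,0],[0,0,0,0,0,0,0]]' | egrep 'pos|wrist'
```

```text
eef_pos: [0.618, -0.2132, 0.0258]
wrist_force: [1.6, -8.3, -0.0]
eef_pos: [0.6177, -0.2117, 0.0259]
wrist_force: [2.7, -8.4, 0.9]
```

```bash
python3 -m inch '[[0,-0.0003,0.0015,0,0,0,0],[0,0,0,0,0,0,0]]' | egrep 'pos|wrist'; python3 -m inch '[[0,-0.0003,0.0015,0,0,0,0],[0,0,0,0,0,0,0]]' | egrep 'pos|wrist'; python3 - <<'E'
from h import *
cv2.imwrite("pics/t6.png",snapshot("top")[:,:,::-1])
a=cv2.imread("pics/t6.png")[150:250,240:370]; cv2.imwrite("pics/t6c.png",cv2.resize(a,None,fx=6,fy=6,interpolation=cv2.INTER_CUBIC))
E
```

```text
eef_pos: [0.6175, -0.2104, 0.0259]
wrist_force: [2.3, -9.0, 0.3]
eef_pos: [0.6174, -0.2097, 0.0259]
wrist_force: [2.6, -10.3, 0.6]
```

View pics/t6c.png

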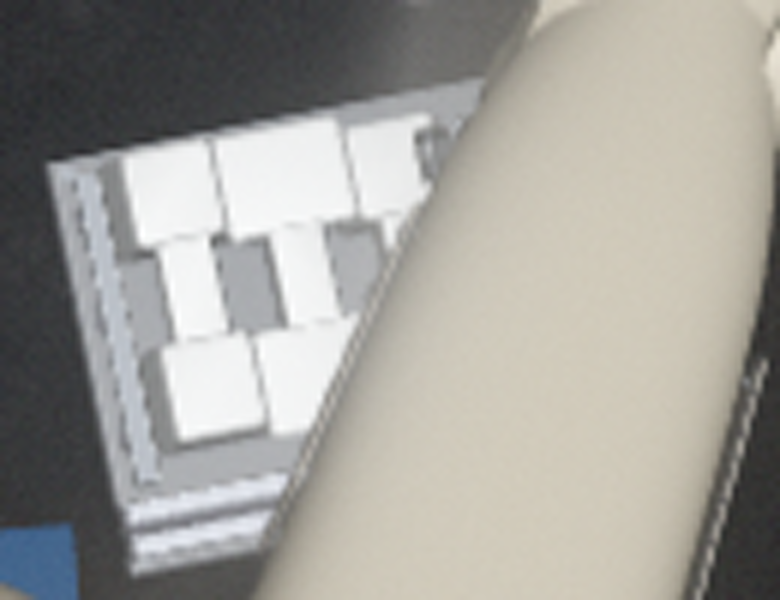

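The row looks closed: end (200,290), key (295,260) and side (390,190) are flush, with the end ingot by the fixed stop. The force is starting to climb, so I'll press a little further to make sure.

```bash
python3 -m inch '[[0,-0.0003,0.0015,0,0,0,0],[0,0,0,0,0,0,0]]' | egrep 'pos|wrist'; python3 -m inch '[[0,-0.0003,0.0015,0,0,0,0],[0,0,0,0,0,0,0]]' | egrep 'pos|wrist'
```

```text
eef_pos: [0.6171, -0.2084, 0.0259]
wrist_force: [2.0, -11.9, -1.1]
eef_pos: [0.6171, -0.2081, 0.026]
wrist_force: [3.1, -15.4, -1.9]
```

```bash
python3 -m inch '[[0,-0.0003,0.0015,0,0,0,0],[0,0,0,0,0,0,0]]' | egrep 'pos|wrist'; python3 -m inch '[[0,-0.0003,0.0015,0,0,0,0],[0,0,0,0,0,0,0]]' | egrep 'pos|wrist'; python3 -m inch '[[0,-0.0003,0.0015,0,0,0,0],[0,0,0,0,0,0,0]]' | egrep 'pos|wrist'
```

```text
eef_pos: [0.6171, -0.2079, 0.0261]
wrist_force: [3.8, -19.1, -2.8]
eef_pos: [0.617, -0.2078, 0.0261]
wrist_force: [3.7, -22.3, -4.6]
eef_pos: [0.617, -0.2076, 0.0261]
wrist_force: [3.9, -25.5, -7.3]
```

```bash
python3 -m inch '[[0,0.0009,-0.005,0,0,0,0],[0,0.0017,-0.01,0,0,0,0],[0,0,0,0.03,0,0,0],[0,0,0,0.04,0,0,0],[0,0,0,0.04,0,0,0],[0,0,0,0.03,0,0,0],[0,0,0,0,0,0,0]]'; python3 - <<'E'
from h import *
import pickle
o=np.array([.568,-.139,0]); a=np.radians(10); ex=np.array([np.cos(a),np.sin(a),0]); ey=np.array([-np.sin(a),np.cos(a),0])
A=[];B=[]
for n,p in (("w1",(195,334)),("w4",(43,260))):
    c,d=ray(pickle.load(open(n+".pkl","rb")),np.array(p)*.64,True); P=np.eye(3)-np.outer(d[0],d[0]); A.append(P);B.append(P@c)
X=np.linalg.lstsq(np.vstack(A),np.hstack(B),rcond=None)[0]; print("tip",X,(X-o)@ex,(X-o)@ey)
t=o+ex*-.062+ey*-.074; t[2]=.155; togo(t,[0,0,-1],ey)
im=snapshot("top")[:,:,::-1].copy(); cv2.imwrite("pics/t7.png",im)
m,im=look("w7")
g=im[::1]; 
E
```

```text
time_s: 16.1
eef_pos: [0.6189, -0.2136, 0.1701]
ee_rot: [-0.087, 0.996, -0.001, 0.004]
wrist_force: [0.6, -0.6, 0.3]
grip_width: -0.0001
finger_force: 0.0
tip [ 0.53571245 -0.25154222  0.11816544] -0.05133978168178129 -0.10522577708264493
shift mm [-99.1  -9.  -15.1] rotvec [ 0.12  0.47 -0.  ]
16.2 [ 0.6169 -0.2129  0.1653] [-8.710e-02  9.962e-01  2.000e-04  1.100e-03] [-4.560e-01  4.870e-01  1.440e-01  1.226e+00  1.000e-03 -6.300e-01]
```

```bash
python3 -m inch '[[0,-0.0335,-0.003,-0.004,0,0,0],[0,-0.0335,-0.003,-0.004,0,0,0],[0,-0.0335,-0.003,-0.005,0,0,0],[0,0,0,0,0,0,0],[0,0,0,0,0,0,0]]'; python3 - <<'E'
from h import *
o=np.array([.568,-.139,0]); a=np.radians(10); ex=np.array([np.cos(a),np.sin(a),0]); ey=np.array([-np.sin(a),np.cos(a),0])
t=o+ex*-.065+ey*-.074; t[2]=.125; togo(t,[0,0,-1],ey)
E
```

```text
time_s: 16.7
eef_pos: [0.5151, -0.2218, 0.1506]
ee_rot: [-0.086, 0.996, 0.001, -0.0]
wrist_force: [0.1, -1.0, -0.1]
grip_width: 0.0001
finger_force: 0.0
shift mm [  1.7  -1.4 -25.6] rotvec [-0.12 -0.03  0.08]
```

```bash
python3 -m inch '[[0,0.0015,-0.0015,-0.025,0,0,0],[0,0,0,-0.005,0,0,0],[0,0,0,-0.005,0,0,0],[0,0.0054,0.001,-0.006,0,0,0],[0,0.0054,0.001,-0.006,0,0,0]]'; python3 -m inch '[[0,0.0042,0.0007,-0.0052,0,0,0],[0,0.0042,0.0007,-0.0052,0,0,0],[0,0.0032,0.0006,-0.0062,0,0,0],[0,0.0032,0.0006,-0.0062,0,0,0]]'
```

```text
time_s: 17.2
eef_pos: [0.5296, -0.222, 0.1052]
ee_rot: [-0.087, 0.996, -0.0, 0.001]
wrist_force: [-1.1, 0.1, 1.6]
grip_width: -0.0002
finger_force: 1.0
time_s: 17.6
eef_pos: [0.5439, -0.2195, 0.0824]
ee_rot: [-0.087, 0.996, -0.0, 0.001]
wrist_force: [-3.5, -0.5, 5.9]
grip_width: 0.0002
finger_force: 3.2
```

Contact is good and the lever is following. I'll continue to level.

```bash
python3 -m inch '[[0,0.001,0.0002,-0.0035,0,0,0],[0,0.001,0.0002,-0.0035,0,0,0],[0,0.001,0.0002,-0.0035,0,0,0],[0,0.001,0.0002,-0.0035,0,0,0],[0,0,0,0,0,0,0]]';python3 -m inch '[[0,0,0,-0.002,0,0,0],[0,0,0,-0.002,0,0,0],[0,0,0,0,0,0,0]]'; python3 -m inch '[[0,0,0,-0.002,0,0,0],[0,0,0,0,0,0,0]]'
```

```text
time_s: 18.1
eef_pos: [0.548, -0.2187, 0.0681]
ee_rot: [-0.087, 0.996, -0.0, 0.001]
wrist_force: [-0.5, 1.0, 1.4]
grip_width: 0.0
finger_force: 0.5
time_s: 18.4
eef_pos: [0.5485, -0.2189, 0.0653]
ee_rot: [-0.087, 0.996, -0.001, 0.002]
wrist_force: [-1.5, 1.8, 7.4]
grip_width: 0.0001
finger_force: 3.9
time_s: 18.6
eef_pos: [0.5487, -0.219, 0.0646]
ee_rot: [-0.087, 0.996, -0.001, 0.003]
wrist_force: [-4.2, 2.4, 14.8]
grip_width: 0.0001
finger_force: 7.4
```

```bash
python3 -m inch '[[0,0,0,-0.002,0,0,0],[0,0,0,0,0,0,0]]'; python3 -m inch '[[0,0,0,-0.002,0,0,0],[0,0,0,0,0,0,0]]' | egrep "pos|wrist"
```

```text
time_s: 18.8
eef_pos: [0.549, -0.2192, 0.0638]
ee_rot: [-0.087, 0.996, -0.001, 0.003]
wrist_force: [-5.5, 3.1, 21.6]
grip_width: -0.0
finger_force: 11.0
eef_pos: [0.549, -0.2194, 0.0625]
wrist_force: [-7.8, 4.0, 26.3]
```

```bash
python3 -m inch '[[0,0,0,-0.002,0,0,0],[0,0,0,0,0,0,0]]' | egrep "pos|wrist"; python3 -m inch '[[0,0,0,-0.002,0,0,0],[0,0,0,0,0,0,0]]' | egrep "pos|wrist"
```

```text
eef_pos: [0.5492, -0.2196, 0.0616]
wrist_force: [-9.0, 4.5, 32.1]
eef_pos: [0.5494, -0.2198, 0.061]
wrist_force: [-12.3, 5.0, 40.2]
```

```bash
python3 -m inch '[[0,0,0,0.012,0,0,0],[0,0,0,0.03,0,0,0],[0,0,0,0.04,0,0,0],[1,-0.01,0.044,0.008,0.55,-3.45,-0.19],[1,-0.01,0.044,0.008,0.55,-3.45,-0.19],[1,-0.01,0.044,0.008,0.55,-3.45,-0.19],[1,-0.01,0.044,0.008,0.55,-3.45,-0.19],[1,-0.01,0.044,0.008,0.55,-3.45,-0.19],[1,-0.01,0.044,0.008,0.55,-3.45,-0.19],[1,-0.01,0.044,0.008,0.55,-3.45,-0.19],[1,-0.01,0.044,0.008,0.55,-3.45,-0.19],[1,-0.01,0.044,0.008,0.55,-3.45,-0.19],[1,-0.01,0.044,0.008,0.55,-3.45,-0.19],[1,0,0,0,0,0,0],[1,0,0,0,0,0,0],[1,0,0,0,0,0,0]]'
python3 - <<'E'
from h import *
m,w=look("w8"); t=snapshot("top")[:,:,::-1].copy(); s=snapshot("side")[:,:,::-1].copy(); cv2.imwrite("pics/t8.png",t); cv2.imwrite("pics/s8.png",s)
f=lambda i,k:cv2.resize(i,None,fx=k,fy=k,interpolation=cv2.INTER_CUBIC)
A=f(t[150:250,240:370],3.07)[:300,:400]; B=f(s[150:225,230:330],4)[:300,:400]; C=f(w,.78125)[:300,:400]
can=np.zeros((600,800,3),np.uint8)
for i,(y,x) in ((A,(0,0)),(B,(0,400)),(C,(300,0))): can[y:y+i.shape[0],x:x+i.shape[1]]=i
cv2.imwrite("pics/m8.png",can)
E
```

```text
time_s: 21.0
eef_pos: [0.4481, 0.2206, 0.2163]
ee_rot: [-0.066, 0.951, 0.021, 0.3]
wrist_force: [0.2, 0.3, 0.3]
grip_width: 0.0854
finger_force: 0.0
21.05 [0.4485 0.2199 0.2163] [-0.0652  0.9514  0.0205  0.3002] [ 0.378 -0.255 -0.779  0.449 -0.138  0.199]
```

View pics/m8.png

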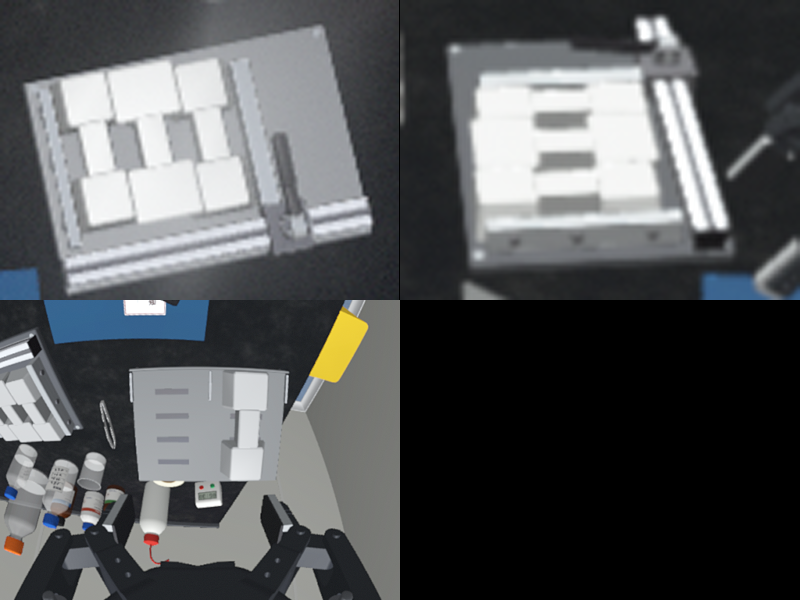

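The composite shows the row tight and flat, with the lever lying level along the stop (top crop, tip at about (280,135); side crop, flat at (605,45)). Only the cross is left on the stand (wrist crop, (247,425)). Next come the tip and cross numbers.

```bash
cat > c8.py <<'E'
exec(open("tri.py").read().split("for h in")[0])
o=np.array([.568,-.139,0]); b=np.radians(10); ex=np.array([np.cos(b),np.sin(b),0]); ey=np.array([-np.sin(b),np.cos(b),0])
P=onplane(mt,[(331.2,193.5)],(0,0,.066))[0]; print("tip cradle",(P-o)@ex,(P-o)@ey)
m8=pickle.load(open("w8.pkl","rb")); i8=cv2.imread("pics/w8.png"); g8=cv2.resize(i8,None,fx=4,fy=4,interpolation=cv2.INTER_LINEAR).min(axis=2)
print(g8[4*110,4*280:4*352:8],g8[4*88:4*236:12,4*316])
for h in (.083,.088,.093):
    p0=np.array([.52,.19,h]); 
    for t in (190,200): print(h,t,"cross w8",ext(g8,(284,84,350,234),t,m8,True,p0,106),"w2",ext(g,(296,86,362,231),t,m,True,p0,106))
t8=cv2.imread("pics/t8.png"); t8=cv2.resize(t8,None,fx=4,fy=4,interpolation=cv2.INTER_LINEAR)
out=rects(mt,t8[:1],(0,0,1,1),250,.046) if 0 else None
M=(t8.min(axis=2)>215)[600:1000,960:1300].astype(np.uint8); n_,l,st,ce=cv2.connectedComponentsWithStats(M)
for i in range(1,n_):
    if st[i,4]>2000:
        c=cv2.findContours((l==i).astype(np.uint8),cv2.RETR_EXTERNAL,cv2.CHAIN_APPROX_NONE)[0][0][:,0]; px=(c+[960,600]+.5)/4-.5
        R=cv2.minAreaRect((onplane(mt,px,(0,0,.046))[:,:2]*1000).astype(np.float32)); q=np.array([*R[0],0])/1000-o; print("row part",R,(q@ex).round(4),(q@ey).round(4))
E
python3 c8.py
```

```text
tip cradle -0.02043573377149883 -0.07404335634286367
[154 155 151 140 140 140 143 145 146 157 196 214 215 214 214 214 214 214
 213 214 214 214 213 212 212 213 212 212 212 212 213 188 151 154 153 152] [138 121 197 213 213 213 213 213 214 214 214 214 214 215 215 215 216 215
 199 214 214 214 215 216 215 216 217 217 217 218 218 218 218 219 207 216
 216 218 219 220 221 222 223 224 224 225 226 224 113 136]
0.083 190 cross w8 [-65.1  79.3 144.4   7.1  86.8 128.   86.2 128. ] w2 [-64.8  79.  143.9   7.1  87.4 128.3  86.8 128.2]
0.083 200 cross w8 [-64.4  79.1 143.5   7.3  87.3 127.7  86.6 127.6] w2 [-64.1  78.7 142.8   7.3  88.  127.9  87.3 127.8]
0.088 190 cross w8 [-67.8  74.5 142.4   3.3  86.2 126.8  85.5 126.7] w2 [-67.7  74.3 141.9   3.3  86.5 126.9  85.9 126.8]
0.088 200 cross w8 [-67.2  74.3 141.4   3.5  86.6 126.4  85.9 126.4] w2 [-66.9  73.9 140.8   3.5  87.  126.4  86.4 126.3]
0.093 190 cross w8 [-70.6  69.7 140.3  -0.5  85.5 125.6  84.9 125.5] w2 [-70.5  69.6 140.   -0.5  85.5 125.4  85.  125.3]
0.093 200 cross w8 [-70.   69.5 139.4  -0.3  86.  125.2  85.3 125.2] w2 [-69.7  69.2 139.   -0.3  86.1 124.9  85.4 124.9]
row part ((565.8338012695312, -151.5554962158203), (140.3977508544922, 42.200401306152344), 10.087593078613281) -0.0043 -0.012
row part ((557.5421752929688, -75.22425842285156), (148.34100341796875, 107.25023651123047), 9.802507400512695) 0.0008 0.0646
```

The lever tip is at cradle x = -20 mm, which matches fully level, and the row is tight with its middle at about y = 42 in my frame. Now I fetch the cross.

```bash
python3 -m inch '[[1,0.0097,0.0183,-0.0255,0,0,0],[1,0.0097,0.0183,-0.0255,0,0,0],[1,0.0097,0.0183,-0.0255,0,0,0],[1,0.0097,0.0183,-0.0253,0,0,0],[1,0,0,0,0,0,0],[1,0,0,0,0,0,0],[1,0,0,0,0,0,0]]'
python3 - <<'E'
from h import *
ux,uy,n=stax(8); togo([.5215,.2978,.0654],-n,uy)
E
```

```text
time_s: 21.85
eef_pos: [0.4874, 0.2934, 0.1157]
ee_rot: [-0.065, 0.951, 0.021, 0.301]
wrist_force: [-0.6, 0.6, 0.6]
grip_width: 0.0853
finger_force: 0.0
shift mm [ 34.1   4.4 -50.3] rotvec [-0.04  0.11  0.13]
```

```bash
python3 -m inch '[[1,0.0085,0.0011,-0.0125,0,0,0],[1,0.0085,0.0011,-0.0125,0,0,0],[1,0.0085,0.0011,-0.0125,0,0,0],[1,0.0085,0.0011,-0.0125,0,0,0],[1,0,0,0,0,0,0],[0,0,0,0,0,0,0],[0,0,0,0,0,0,0],[0,0,0,0,0,0,0],[0,0,0,0,0,0,0],[0,0,0,0,0,0,0],[0,0,0,0,0,0,0],[0,0,0,0,0,0,0]]' 70
```

```text
time_s: 23.05
eef_pos: [0.5207, 0.2982, 0.0658]
ee_rot: [-0.066, 0.951, 0.02, 0.301]
wrist_force: [-5.6, -5.0, 7.7]
grip_width: 0.027
finger_force: 69.4
```

```bash
python3 -m inch '[[0,-0.0028,-0.0004,0.004,0,0,0],[0,-0.0057,-0.0008,0.0082,0,0,0],[0,-0.0085,-0.0012,0.0123,0,0,0],[0,-0.0114,-0.0016,0.0164,0,0,0],[0,-0.0114,-0.0016,0.0164,0,0,0],[0,-0.0114,-0.0016,0.0164,0,0,0],[0,0,0,0.025,0,0,0],[0,0,0,0,0,0,0]]'
python3 - <<'E'
from h import *
o=np.array([.568,-.139,0]); a=np.radians(10); ex=np.array([np.cos(a),np.sin(a),0]); ey=np.array([-np.sin(a),np.cos(a),0])
t=o+ex*.0003+ey*.0425; t[2]=.165; print(t); togo(t,[0,0,-1],ey)
E
```

```text
time_s: 23.85
eef_pos: [0.4689, 0.2923, 0.1651]
ee_rot: [-0.067, 0.951, 0.022, 0.301]
wrist_force: [0.8, 1.5, -7.4]
grip_width: 0.027
finger_force: 70.6
[ 0.56091539 -0.09709358  0.165     ]
shift mm [ 9.200e+01 -3.894e+02 -1.000e-01] rotvec [-5.6  34.69  1.91]
```

```bash
python3 -m inch '[[0,0.0092,-0.039,0.003,-1.12,6.94,0.38],[0,0.0092,-0.039,0.003,-1.12,6.94,0.38],[0,0.0092,-0.039,0.003,-1.12,6.94,0.38],[0,0.0092,-0.039,0,-1.12,6.94,0.38],[0,0.0092,-0.039,0,-1.12,6.94,0.38],[0,0.0092,-0.039,0,0,0,-8.2],[0,0.0092,-0.039,0,0,0,-8.2],[0,0.0092,-0.039,0,0,0,-8.2],[0,0.0092,-0.039,0,0,0,-8.2],[0,0.0092,-0.039,0,0,0,-8.2],[0,0,0,-0.009,0,0,-8.2],[0,0,0,0,0,0,-8.2],[0,0,0,0,0,0,-8.2],[0,0,0,0,0,0,-8.2],[0,0,0,0,0,0,-8.2],[0,0,0,0,0,0,-8],[0,0,0,0,0,0,0],[0,0,0,0,0,0,0],[0,0,0,0,0,0,0]]'
python3 - <<'E'
from h import *
o=np.array([.568,-.139,0]); a=np.radians(10); ex=np.array([np.cos(a),np.sin(a),0]); ey=np.array([-np.sin(a),np.cos(a),0])
m,im=look("w9"); t=o+ex*.0003+ey*.0425; t[2]=.12; togo(t,[0,0,-1],ex)
g=im.min(axis=2); print(g[95:250:3,256]); print(g[140,150:360:4])
E
```

```text
time_s: 25.75
eef_pos: [0.561, -0.0982, 0.1624]
ee_rot: [0.642, 0.767, -0.0, -0.002]
wrist_force: [0.5, -0.2, -7.4]
grip_width: 0.0271
finger_force: 71.3
25.8 [ 0.5611 -0.0982  0.1627] [ 6.422e-01  7.665e-01 -4.000e-04 -1.600e-03] [-3.140e-01  3.340e-01 -9.500e-02  1.145e+00  1.000e-03  1.080e+00]
shift mm [ -0.2   1.1 -42.7] rotvec [-0.08 -0.16 -0.08]
[124 123 123 122 123 115 168 163  99  99  99 161 205 216 222 221 220 221
 220 220 219 219 219 219 218 218 218 217 217 216 216 215 214 214 213 212
 211 210 209 209 207 207 206 205 204 203 202 197 175 199 205 206]
[216 211 122  73 108 108 107 137 208 208 115 125 186 216 216 216 217 217
 218 218 218 219 220 220 220 221 222 221 222 223 223 223 224 225 225 225
 226 226 227 196 133 129 217 222 220 219 217 173  25  26  28  26  24]
```

```bash
python3 - <<'E'
from h import *
import pickle
m=pickle.load(open("w9.pkl","rb")); a=np.radians(10); ex=np.array([np.cos(a),np.sin(a),0]); ey=np.array([-np.sin(a),np.cos(a),0])
im=cv2.imread("pics/w9.png"); g=im.min(axis=2); T=np.array([.5611,-.0982,.1627])
print(g[118:140,256],g[118:140,230],g[228:250,256],g[225:250,250]); print(g[140,188:212],g[140,296:322])
w=onplane(m,[(256,126),(256,128),(256,130),(256,132),(256,134),(256,236),(256,239)],T+[0,0,.028],fish=True); print(np.c_[(w-T)@ex,(w-T)@ey].round(4)*1000)
w=onplane(m,[(256,126),(256,128),(256,130)],T+[0,0,-.006],fish=True); print("bottom",((w-T)@ey).round(4)*1000)
w=onplane(m,[(200,140),(308,140)],T+[0,0,.028],fish=True); print("sides",((w-T)@ex).round(4)*1000)
E
```

```text
[ 96  99  98  99  99  99  99  99  96 111 161 193 201 205 209 213 216 218
 221 222 221 221] [ 96  98  99  99  99 100  99  97  97 107 152 192 200 203 206 209 211 215
 218 219 219 219] [204 203 203 202 202 202 202 200 197 190 174 175 184 192 199 203 205 205
 206 205 206 205] [204 204 204 204 203 203 203 202 202 201 200 197 190 175 177 185 194 199
 202 205 205 206 206 205 205]
[133 111 115 119 121 123 125 137 154 171 186 199 211 216 216 215 215 216
 216 216 216 216 216 217] [225 226 226 226 226 226 227 226 221 209 196 180 162 145 133 133 131 132
 129 124 142 192 217 223 221 222]
[[ 0.7 70.6]
 [ 0.7 69.8]
 [ 0.7 69. ]
 [ 0.7 68.2]
 [ 0.7 67.4]
 [ 1.  23.6]
 [ 1.  22.1]]
bottom [67.4 66.4 65.4]
sides [-21.4  21.3]
```

```bash
python3 -m inch '[[0,-0.0003,0.002,-0.02,0,0,0],[0,0,0,-0.025,0,0,0],[0,0,0,-0.025,0,0,0],[0,0,0,-0.02,0,0,0],[0,0,0,-0.01,0,0,0],[0,0,0,-0.005,0,0,0],[0,0,0,0,0,0,0],[0,0,0,0,0,0,0]]'; python3 -m inch '[[0,0,0,-0.002,0,0,0],[0,0,0,0,0,0,0]]' | egrep "pos|wrist"
```

```text
time_s: 26.6
eef_pos: [0.5619, -0.0966, 0.0593]
ee_rot: [0.643, 0.766, 0.0, -0.0]
wrist_force: [0.6, 0.0, -8.0]
grip_width: 0.0275
finger_force: 71.1
eef_pos: [0.5615, -0.0965, 0.057]
wrist_force: [-0.2, 0.7, -8.8]
```

```bash
python3 -m inch '[[0,0,0,-0.002,0,0,0],[0,0,0,0,0,0,0]]' | egrep "pos|wrist";python3 -m inch '[[0,0,0,-0.001,0,0,0],[0,0,0,0,0,0,0]]' | egrep "pos|wrist";python3 -m inch '[[0,0,0,-0.001,0,0,0],[0,0,0,0,0,0,0]]' | egrep "pos|wrist"
```

```text
eef_pos: [0.5609, -0.0963, 0.0543]
wrist_force: [0.7, 0.7, -8.8]
eef_pos: [0.5609, -0.0963, 0.0532]
wrist_force: [0.4, 0.1, -8.4]
eef_pos: [0.5609, -0.0963, 0.0522]
wrist_force: [-0.5, -0.3, -6.6]
```

```bash
python3 -m inch '[[0,0,0,-0.001,0,0,0],[0,0,0,0,0,0,0]]' | egrep "pos|wrist";python3 -m inch '[[0,0,0,-0.001,0,0,0],[0,0,0,0,0,0,0]]' | egrep "pos|wrist"
```

```text
eef_pos: [0.561, -0.0963, 0.0512]
wrist_force: [-0.1, 0.2, -7.6]
eef_pos: [0.5611, -0.0963, 0.0509]
wrist_force: [-2.8, 1.9, -3.5]
```

```bash
python3 -m inch '[[0,0,0,-0.001,0,0,0],[0,0,0,0,0,0,0]]' | egrep "pos|wrist"; python3 -m inch '[[0.6,0,0,0,0,0,0],[0.6,0,0,0,0,0,0],[0.6,0,0,0,0,0,0],[0.6,0,0,0,0,0,0],[0.6,0,0,0,0,0,0],[0.6,0,0,0.005,0,0,0],[0.6,0,0,0.015,0,0,0],[0.6,0,0,0.03,0,0,0],[0.6,0,0,0.04,0,0,0],[0.6,0,0,0.04,0,0,0],[0.6,-0.03,0,0.02,0,0,0],[0.6,-0.04,0.01,0.01,0,0,0],[0.6,-0.04,0.01,0,0,0,0],[0.6,-0.03,0.01,0,0,0,0],[0.6,0,0,0,0,0,0]]'
python3 - <<'E'
from h import *
o=np.array([.568,-.139,0]); a=np.radians(10); ex=np.array([np.cos(a),np.sin(a),0]); ey=np.array([-np.sin(a),np.cos(a),0])
m,im=look("w10"); mt=camera_model("top"); t=snapshot("top")[:,:,::-1].copy(); cv2.imwrite("pics/t10.png",t); s=snapshot("side")[:,:,::-1].copy(); cv2.imwrite("pics/s10.png",s)
# compare expected top-face outline of the cross with the top image
C=o+ex*.0003+ey*.0425; C[2]=.08
print("expected ends px",proj(mt,[C+ey*.0715,C-ey*.0715,C+ex*.022+ey*.05,C-ex*.022+ey*.05]).round(1))
g=cv2.resize(t,None,fx=4,fy=4,interpolation=cv2.INTER_LINEAR).min(axis=2)
px=proj(mt,[C+ey*k/1000 for k in range(-90,91,3)]); print([int(g[int(4*y+2),int(4*x+2)]) for x,y in px])
for c in(-47,47): px=proj(mt,[C+ey*c/1000+ex*k/1000 for k in range(-40,41,2)]); print([int(g[int(4*y+2),int(4*x+2)]) for x,y in px])
E
```

```text
eef_pos: [0.5611, -0.0963, 0.0508]
wrist_force: [-5.1, 2.4, 5.5]
time_s: 29.5
eef_pos: [0.4171, -0.0648, 0.2098]
ee_rot: [0.643, 0.766, -0.001, -0.002]
wrist_force: [0.6, -0.2, 0.5]
grip_width: 0.0512
finger_force: 0.0
29.55 [ 0.4197 -0.0658  0.2101] [ 6.429e-01  7.660e-01 -0.000e+00 -7.000e-04] [-0.345  0.033 -0.348  1.191  0.     1.051]
expected ends px [[266.1 198.8]
 [315.  188.9]
 [271.9 189.8]
 [275.1 204.8]]
[187, 188, 191, 153, 156, 170, 204, 227, 231, 232, 233, 234, 235, 235, 235, 236, 236, 237, 237, 237, 235, 217, 231, 238, 240, 240, 239, 240, 241, 242, 242, 240, 238, 221, 180, 158, 149, 153, 185, 226, 240, 241, 242, 243, 243, 243, 243, 244, 244, 244, 244, 243, 243, 220, 149, 137, 166, 170, 170, 172, 191]
[209, 219, 214, 166, 158, 158, 158, 160, 176, 194, 226, 240, 238, 238, 237, 237, 237, 237, 237, 235, 236, 236, 235, 235, 235, 232, 233, 233, 232, 226, 215, 173, 169, 176, 205, 226, 236, 237, 236, 236, 235]
[170, 161, 150, 129, 119, 112, 112, 119, 146, 185, 232, 242, 245, 246, 245, 244, 244, 243, 243, 243, 243, 242, 242, 242, 241, 241, 240, 240, 239, 234, 223, 186, 148, 174, 211, 240, 242, 242, 242, 242, 242]
```

```bash
python3 - <<'E'
from h import *
import pickle
o=np.array([.568,-.139,0]); a=np.radians(10); ex=np.array([np.cos(a),np.sin(a),0]); ey=np.array([-np.sin(a),np.cos(a),0])
C=o+ex*.0003+ey*.0425; C[2]=.08
def show(im,m,f):
    for x in range(30,-31,-6): print(x,[int(im[int(round(v)),int(round(u))].min()) if 0<=v<384 and 0<=u<512 else -1 for u,v in proj(m,[C+ex*x/1000+ey*y/1000 for y in range(84,-85,-6)],f)])
print("top");show(cv2.imread("pics/t10.png"),camera_model("top"),False)
print("side");show(cv2.imread("pics/s10.png"),camera_model("side"),False)
print("wrist");show(cv2.imread("pics/w10.png"),pickle.load(open("w10.pkl","rb")),True)
E
```

```text
top
30 [136, 216, 229, 245, 242, 243, 241, 225, 217, 244, 246, 246, 246, 246, 244, 244, 244, 243, 237, 220, 239, 235, 235, 234, 208, 229, 166, 139, 186]
24 [134, 142, 130, 162, 136, 163, 150, 137, 145, 139, 248, 246, 248, 246, 246, 244, 244, 239, 148, 152, 171, 155, 171, 157, 159, 161, 167, 154, 175]
18 [161, 136, 173, 233, 240, 227, 236, 240, 229, 236, 182, 181, 242, 242, 233, 237, 178, 220, 130, 238, 231, 232, 221, 229, 230, 223, 184, 143, 189]
12 [171, 165, 143, 242, 242, 241, 240, 240, 239, 238, 197, 224, 238, 231, 233, 224, 220, 229, 209, 238, 235, 234, 233, 232, 230, 228, 212, 156, 188]
6 [171, 169, 117, 243, 244, 243, 242, 241, 241, 240, 208, 243, 243, 242, 242, 240, 239, 239, 233, 238, 236, 236, 235, 232, 232, 230, 185, 143, 191]
0 [171, 165, 149, 244, 244, 244, 243, 244, 242, 242, 191, 145, 150, 242, 242, 241, 240, 240, 229, 238, 237, 236, 235, 235, 233, 231, 210, 154, 195]
-6 [172, 168, 121, 246, 245, 245, 243, 244, 240, 149, 165, 162, 156, 157, 200, 243, 242, 240, 235, 239, 238, 238, 237, 236, 235, 232, 184, 140, 191]
-12 [171, 165, 166, 246, 246, 246, 245, 243, 197, 157, 
[... 3068 characters left out ...]
, 108, 215, 212, 211, 209, 207, 206, 206, 185, 210, 208, 208, 206, 205, 204, 202, 202, 205, 205, 203, 202, 202, 201, 200, 154, 26, 24]
-12 [124, 99, 114, 217, 215, 214, 212, 210, 208, 207, 183, 199, 195, 193, 190, 180, 178, 193, 187, 206, 205, 204, 203, 202, 202, 201, 124, 25, 24]
-18 [126, 99, 121, 220, 218, 216, 215, 214, 211, 209, 182, 76, 74, 72, 73, 74, 74, 73, 106, 208, 208, 206, 205, 204, 203, 206, 21, 24, 23]
-24 [129, 99, 113, 127, 123, 121, 122, 119, 118, 119, 70, 66, 77, 68, 70, 73, 89, 91, 113, 114, 116, 117, 121, 123, 111, 22, 28, 26, 27]
-30 [130, 99, 117, 121, 121, 117, 115, 116, 115, 106, 212, 213, 209, 206, 125, 127, 90, 112, 115, 115, 115, 116, 118, 119, 23, 23, 25, 28, 26]
```

The cross lies flat and centred in the side and wrist data; the dark wedge in the top view is the arm. The tool is clear of everything, so I'm handing in.

```bash
python3 -c "
from workcell import *
print(sense()['wrist_force'],sense()['time_s']); print(finish_job())"
```

```text
[-0.9233865  -0.31619424  0.40658435] 29.65
the job is handed in; nothing more can be done
None
```

I handed the job in at 29.65 s: by the camera and force readings, the key is in the gap, the row is tight and clamped with the lever fully down, and the cross lies centred across it, but no verdict came back.

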